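Home the sample carousel, shut its case and secure the lid with two turnbuttons

ROBOT

A 7-joint arm with a two-finger parallel gripper is mounted at the origin on a cart in front of the work surface, level with it; the furniture and walls round the work are solid. World frame = base frame: x ahead of the robot, y to its left, z up, the work surface at z = 0. Lengths are in m, angles in rad, forces in N, time in s.
With the tool pointing down it reaches from about 0.425 to 1.025 m from the base axis. Payload 3.6 kg.
Tool frame: the origin (TCP) lies at the very end of the fingers, on their centre line; the grasp point (between the pads) lies 19 mm behind it (grasp_offset is the distance from the TCP to the grasp point, in m); z points along the fingers, y is the line along which they close (so a half turn about z gives the same grasp; the last joint's range is limited). The gripper opens to 85 mm and grips with 20 to 120 N. Pads are 22 mm wide; open, the fingers measure 114 mm over their backs; the gripper's body (76 mm by 85 mm) begins 54 mm behind the grasp point. The pads swing forward as they close: fully open they stand 13 mm farther back than shut.
Start: joints at [1.2, 0.591, 0.048, 1.609, -0.033, 0.943, -0.034], TCP at [0.199, -0.697, 0.231] pointing down, gripper open.
Joint ranges: [-2.69, 2.69], [-0.47, 2.24], [-1.27, 1.36], [0.19, 2.51], [-1.53, 4.68], [0.08, 2.07], [-3.09, 3.09]. Speed limits (rad/s): [2.57, 2.57, 3.14, 3.14, 3.14, 3.14, 3.14].

INTERFACE

Orientations are given as a 3x3 rotation matrix whose columns are the frame's x, y, z axes.
In Python, from rig import * gives the robot as it stands.
- The arm moves only by the tool jog_arm, never from a script. Its argument "commands" is a list of rows, each an object of numbers: "claw": the finger opening in m, from 0 to 0.0854; "x", "y", "z": the shift along the tool's x, y, z in m; "ax", "ay", "az": the turn, a rotation vector about the tool's x, y, z in degrees. A call has exactly 8 rows; each row shifts and turns the commanded pose from where the row before left it, along the tool's axes as they then stand; what a row does not reach is not made up. A row lasts 1/8 s, in which the tool goes at most 62.5 mm and 10.7 degrees, less where a joint would pass 70% of its speed; a pose out of reach is approached as far as the arm can. A call is refused whole if a number of a shift passes 0.0625 or a number of a turn 10.7, either way. A call with a gripper value outside its range is refused whole. The fingers move at their own pace and stop on an object; "newtons" is the grip in N (left out, the last holds). Time passes only in rows, so rows that do not move let the fingers close, or fill a call up. It gives the time, the measured TCP pose, the force, the opening and the grip force at its end, in the units of the state.
- get_state(): the state, without advancing time (a new reading comes with each control period).
- snapshot(name): name is "side" or "top" or "wrist"; returns the picture (480x640x3 uint8, red, green, blue); there is no depth.
- camera_info(name): a dict with "fx", "fy", "cx", "cy" (pixels), "world_to_cam" (4x4, takes a point from world to camera coordinates). Camera axes: x right, y up, looking along -z (the intrinsics and any distortion apply to the point x, -y, -z); pixel columns grow to the right and rows downward; lengths in m; the calibration is good to about 2 mm. A picture is of the moment at which its call begins: read the wrist's pose just before it. camera_info takes no time and is no camera call; for the wrist camera it gives the pose at the moment of the call.
- sign_off(): hands the job in; it is judged then, once.
The state is a dict: "t": time; "q": joint angles; "qd": joint speeds; "joint_efforts": joint torques, N m; "ee_pos": TCP position; "ee_rot": TCP orientation; "contact_force": force on the tool from outside, world axes, zero at the start; "moment": the same for the moment, N m; "width": finger opening in m; "grip_force": force on a finger pad.
Only numpy, scipy, OpenCV 4.12 (cv2) and the standard library are available. Lean on these libraries where they do the work, as an engineer would, in place of code of your own. Each camera call takes 0.05 s, during which the arm holds its last target. There are 200 camera calls.

TASK

Turn the white carousel in the open blue case until its red peg clicks in at the white home mark, then tip the lid fully shut and turn both turnbuttons so that they point square across the lid's edge and hold it down. A turnbutton that overhangs the opening must first be turned aside so that the lid can come down; leave all the other things on the bench standing where they are.

Things in the scene. Friction and masses are not known exactly. Their poses are not given: they have to be found in the camera images.
- case: blue open-topped case, 150 mm (x) by 146 mm (y) outside, walls 6 mm, rim at z = 70 mm, fixed to the bench; origin: centre of its underside; +y is its hinge side, -y its latch side with a turnbutton on each of two bosses 28 mm square, 75 mm high, outside the wall; z up. A white mark on the middle of the latch-side wall is the home mark
- case_home (a point): the spot, 42 mm from the carousel's axis towards the home mark, where the top of the red peg stands when the carousel is home; (0, -42, 66) mm in the case frame
- carousel_peg (a point): centre of the top of the red drive peg (14 mm across, upright, z = 36 to 66 mm) on the carousel, 42 mm from its axis. Three vials (to 24 mm across, tops at z = 66 mm) are fixed in the disc at the same radius, 120, 180 and 240 degrees round from the peg; a hub 20 mm across on the axis stands to z = 48 mm
- carousel (a joint): white disc, 124 mm across, top at z = 36 mm, turning endlessly about the case's z axis. 0 or any multiple of 2 pi = home; grows anticlockwise from above. Peg in the case frame: 42 mm * (sin q, -cos q). Six click stops 1.047 rad apart, 0 being one; a sprung detent draws it to the nearest (2 to 3 N at the peg to push over). Push the peg with a fingertip
- lid (a joint): aluminium lid plate, 148 mm wide (x) and 6 mm thick, hinged along the +y side. 0 = fully shut (its top at z = 76 mm), grows as it opens; starts well past upright (2.1 to 2.35) and a stiff hinge (about 0.22 N m) holds it wherever it is left; stop at 2.45
- lid_hinge (a point): middle of the lid's hinge axis, (0, 78, 73) mm in the case frame; the axis runs along the case's x
- lid_edge (a point): middle of the lid's free edge, half-way through its thickness, 152 mm from the hinge axis
- button_near (a joint): steel turnbutton, the one at the case's -x end, nearer the robot; turns on a vertical axis. 0 = square to the edge, pointing along the case's +y over the lid (secured, laps it 18 mm); positive = anticlockwise from above; stops at +-1.75. Within about 1.25 of 0 it overhangs and blocks the lid, beyond it is clear. Stays where put (0.03 N m friction); push its stud sideways with a fingertip
- button_far (a joint): steel turnbutton, the one at the case's +x end, farther from the robot; turns on a vertical axis. 0 = square to the edge, pointing along the case's +y over the lid (secured, laps it 18 mm); positive = anticlockwise from above; stops at +-1.75. Within about 1.25 of 0 it overhangs and blocks the lid, beyond it is clear. Stays where put (0.03 N m friction); push its stud sideways with a fingertip
- near_stud (a point): centre of the top of the yellow upright stud (10 mm across, top at z = 103 mm) on the near turnbutton, 24 mm from its pivot: pivot + 24 mm * (-sin q, cos q) in the case frame
- far_stud (a point): centre of the top of the yellow upright stud (10 mm across, top at z = 103 mm) on the far turnbutton, 24 mm from its pivot: pivot + 24 mm * (-sin q, cos q) in the case frame
- amber_bottle: bystander, loose: brown bottle with white cap, 54 mm across, 115 mm tall; origin: centre of its underside
- loose_vial: bystander, loose: white vial with grey cap, 24 mm across, 55 mm tall; origin: centre of its underside
- crucible: bystander, loose: white crucible, 40 mm across, 35 mm tall; origin: centre of its underside
- beaker: bystander, loose: clear beaker, 56 x 61 mm, 68 mm tall; origin: centre of its underside
- tape: bystander, loose: roll of orange tape, 54 mm across, 20 mm tall, lying flat; origin: centre of its underside
- white_bottle: bystander, loose: white bottle with blue cap, 62 mm across, 170 mm tall; origin: centre of its underside
- petri_dish: bystander, loose: clear petri dish, 63 mm across, 15 mm tall; origin: centre of its underside
- near_pivot (a point): pivot of the near turnbutton, top of its bar, at (-54, -86, 85) mm in the case frame. The bar is 12 mm wide, z = 78 to 85 mm (2 mm above the shut lid), its rounded end 30 mm from the pivot
- far_pivot (a point): pivot of the far turnbutton, top of its bar, at (54, -86, 85) mm in the case frame. The bar is 12 mm wide, z = 78 to 85 mm (2 mm above the shut lid), its rounded end 30 mm from the pivot

How it is judged:
By the outcome, as a careful person would: the job done as asked, in the order asked, and still so for the second after the job is handed in, with the robot touching nothing.
It also fails if it takes over 72 s, if anything falls off the work surface, if the arm or the gripper's body presses on something with over 40 N, if the wrist force passes 120 N, or if a joint passes its speed limit or range.

## Working session

There is one attempt and no reset: what is moved stays moved. The work goes in short steps, Python scripts to look and compute and a tool call to move; the robot and the scene stay as the last step left them, time stands still between calls to the robot, and variables do not carry over. Pictures are saved under pics/ and viewed, at most 10 in all, crops included, and the job is handed in when it is done.

Besides the shell and the picture viewer there is one more tool, called after "Emit:" as name(argument=value, ...) on one line, values as JSON. jog_arm: Moves the arm, as the interface text tells. Its arguments: {"type":"object","properties":{"commands":{"type":"array","items":{"type":"object","properties":{"claw":{"type":"number"},"x":{"type":"number"},"y":{"type":"number"},"z":{"type":"number"},"ax":{"type":"number"},"ay":{"type":"number"},"az":{"type":"number"}}}},"newtons":{"type":"number"}},"required":["commands"]}

```bash
mkdir -p pics
python3 - <<'E'
from rig import *
import cv2,numpy as np
for n in("top","side"):
    im=snapshot(n); cv2.imwrite(f"pics/{n}0.png",im[...,::-1])
    c=camera_info(n); print(n,c["fx"],c["fy"],c["cx"],c["cy"],{k:v for k,v in c.items() if k not in("fx","fy","cx","cy","world_to_cam")}); print(np.round(c["world_to_cam"],4).tolist())
s=get_state(); print(s["t"],s["ee_pos"],np.round(s["ee_rot"],3).tolist(),s["width"])
E
```

```text
top 523.2139132497742 523.2139132497742 322.0109824659113 246.09323638202957 {}
[[-0.0202, -0.9997, -0.0132, 0.1301], [0.9965, -0.0212, 0.0803, -0.5549], [-0.0806, -0.0116, 0.9967, -1.1495], [0.0, 0.0, 0.0, 1.0]]
side 517.1969943464837 517.1969943464837 331.8676737049079 237.07908791386544 {}
[[0.9232, 0.3835, -0.0233, -0.5453], [-0.1964, 0.523, 0.8294, -0.0448], [0.3303, -0.7611, 0.5582, -1.2917], [0.0, 0.0, 0.0, 1.0]]
0.1 [ 0.19863251 -0.6964752   0.23026061] [[0.962, 0.274, -0.001], [0.274, -0.962, 0.002], [-0.0, -0.002, -1.0]] 0.08571279387640697
```

View pics/top0.png

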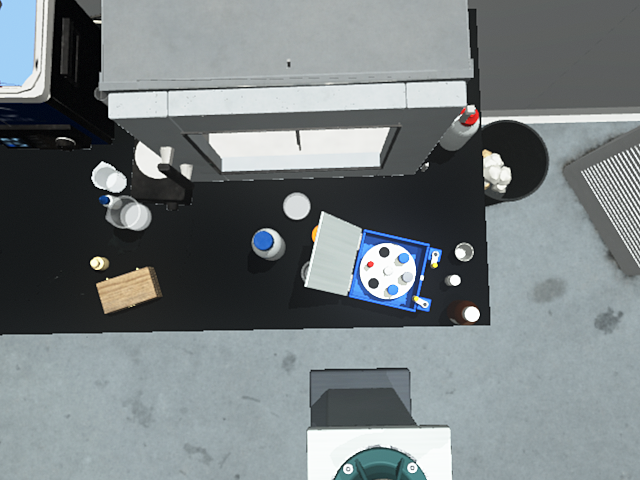

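View pics/side0.png

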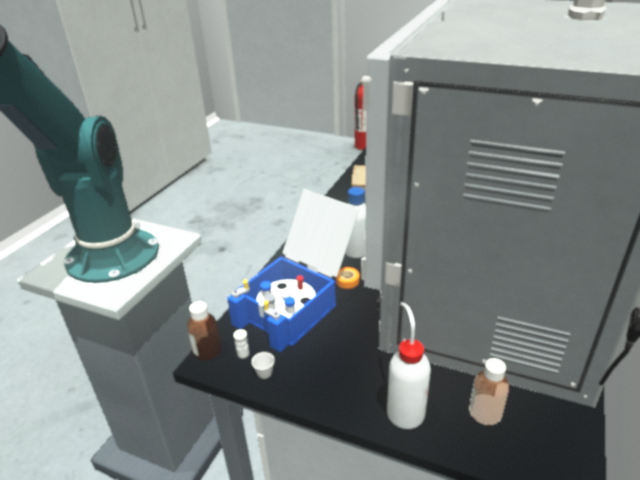

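The top view shows the case at about (390,270), the lid folded back to its left, the red peg at (369,265) and the buttons at about (434,258) and (423,302). I'll enlarge that area for detail.

```bash
python3 - <<'E'
import cv2
im=cv2.imread("pics/top0.png")[200:335,300:490]
cv2.imwrite("pics/top0c.png",cv2.resize(im,None,fx=4,fy=4,interpolation=cv2.INTER_CUBIC))
im=cv2.imread("pics/side0.png")[180:380,170:370]
cv2.imwrite("pics/side0c.png",cv2.resize(im,None,fx=3,fy=3,interpolation=cv2.INTER_CUBIC))
E
cat > h.py <<'E'
from rig import *
import cv2,numpy as np
def ray(n,u,v,c=None):
    c=c or camera_info(n);T=np.array(c["world_to_cam"]);R=T[:3,:3]
    d=R.T@np.array([(u-c["cx"])/c["fx"],-(v-c["cy"])/c["fy"],-1]);return -R.T@T[:3,3],d
def onz(n,u,v,z,c=None):
    o,d=ray(n,u,v,c);return o+d*(z-o[2])/d[2]
def proj(n,p,c=None):
    c=c or camera_info(n);p=np.array(c["world_to_cam"])@np.r_[p,1]
    return np.array([c["cx"]-c["fx"]*p[0]/p[2],c["cy"]+c["fy"]*p[1]/p[2]])
def blobs(im,lo,hi,amin=5):
    h=cv2.cvtColor(im,cv2.COLOR_RGB2HSV);m=cv2.inRange(h,lo,hi)
    n,_,st,ce=cv2.connectedComponentsWithStats(m);return [(ce[i].round(1).tolist(),st[i].tolist()) for i in range(1,n) if st[i][4]>=amin]
E
python3 - <<'E'
from h import *
im=cv2.imread("pics/top0.png")[...,::-1].copy()
print("red",blobs(im[200:335,300:490],(0,150,80),(8,255,255)))
print("yel",blobs(im[200:335,300:490],(22,120,120),(35,255,255),2))
m=cv2.inRange(cv2.cvtColor(im,cv2.COLOR_RGB2HSV),(105,120,60),(125,255,255)); m[:200]=0;m[335:]=0;m[:,:340]=0;m[:,450:]=0
p=cv2.findNonZero(m);print(cv2.minAreaRect(p))
E
```

```text
red [([69.8, 63.9], [67, 62, 6, 5, 25])]
yel [([13.7, 33.2], [13, 28, 4, 11, 12]), ([134.6, 64.9], [132, 63, 6, 5, 25]), ([115.4, 98.2], [114, 96, 4, 5, 16])]
((395.52874755859375, 271.5871276855469), (82.84955596923828, 70.76668548583984), 12.724355697631836)
```

View pics/top0c.png

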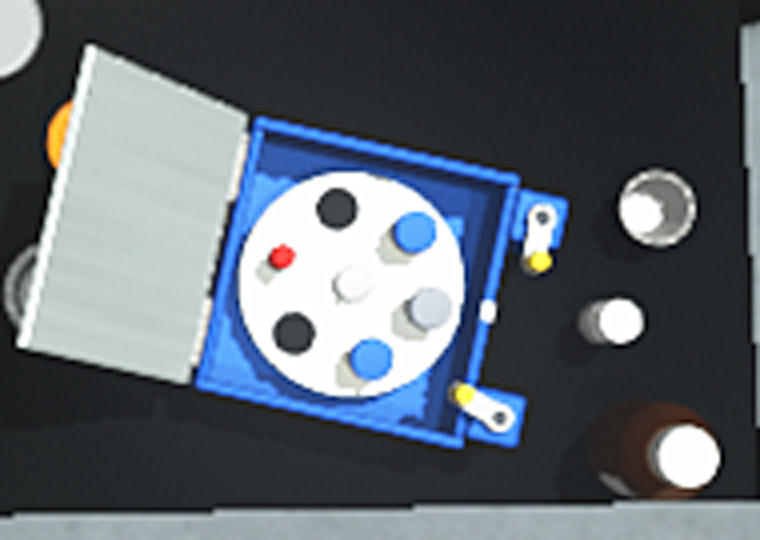

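View pics/side0c.png

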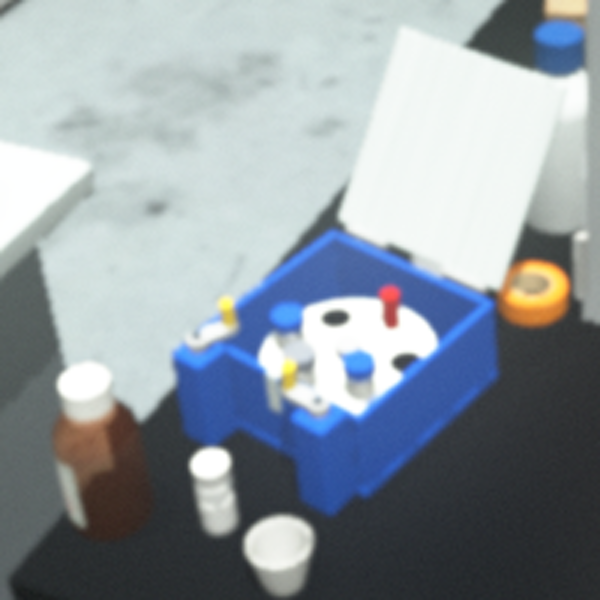

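Corners of the rim in the 4x crop: (258,117), (519,178), (460,447), (195,385). Near stud is at (464,395) with its pivot at (500,418); far stud is at (540,261) with its pivot at (543,216). The red peg is at (282,257), and the lid edge runs from (90,45) to (22,347).

```bash
cat >> h.py <<'E'
def fitcase(pairs):  # pairs: case xy, world xy -> centre,yaw (rigid)
    a=np.array([p[0] for p in pairs],float);b=np.array([p[1] for p in pairs],float)
    A=a-a.mean(0);B=b-b.mean(0)
    th=np.arctan2((A[:,0]*B[:,1]-A[:,1]*B[:,0]).sum(),(A*B).sum());R=np.array([[np.cos(th),-np.sin(th)],[np.sin(th),np.cos(th)]])
    o=b.mean(0)-R@a.mean(0);return o,th,R,np.round((b-o-a@R.T)*1000,1)
E
python3 - <<'E'
from h import *
c=camera_info("top")
px=lambda u,v:(300+(u-1.5)/4,200+(v-1.5)/4)
P=lambda u,v,z:onz("top",*px(u,v),z,c)[:2]
pr=[((.075,.073),P(258,117,.07)),((.075,-.073),P(519,178,.07)),((-.075,-.073),P(460,447,.07)),((-.075,.073),P(195,385,.07)),
((-.054,-.086),P(500,418,.085)),((.054,-.086),P(543,216,.085))]
o,th,R,res=fitcase(pr);print(o,np.degrees(th));print(res.tolist())
st=lambda u,v,z:(R.T@(P(u,v,z)-o))
n=st(464,395,.103);f=st(540,261,.103);g=st(282,257,.066)
print("near",n,np.arctan2(-(n[0]+.054),n[1]+.086),"far",f,np.arctan2(-(f[0]-.054),f[1]+.086),"peg",g,np.arctan2(g[0],-g[1]), np.hypot(*g))
# lid angle: edge points
for q in (2.1,2.2,2.3,2.4):
    e=[proj("top",np.r_[o+R@np.array([sx,.078+.152*np.cos(np.pi-q)*1 if 0 else .078-.152*np.cos(q)]),.073+.152*np.sin(q)],c) for sx in(.074,-.074)]
    print(q,[((x-np.array([300,200]))*4).round() .tolist() for x in e])
# bystanders
for nm,u,v,z in [("vial",625,321,.055),("amber",687,457,.115),("cruc",658,208,.035)]:
    w=P(u,v,z);print(nm,w,R.T@(w-o))
E
```

```text
[ 0.49968337 -0.02461134] -14.347222337218806
[[-1.5, -1.0], [-1.2, 1.5], [1.4, 0.8], [0.8, -0.7], [-0.3, -0.4], [0.7, -0.1]]
near [-0.04710513 -0.06260714] -0.2866264772263701 far [ 0.02951022 -0.08609681] 1.5747494387578551 peg [0.00342827 0.04217827] 3.060490554294522 0.04231736839709043
2.1 [[105.0, 44.0], [34.0, 348.0]]
2.2 [[80.0, 41.0], [8.0, 341.0]]
2.3 [[56.0, 38.0], [-15.0, 336.0]]
2.4 [[35.0, 36.0], [-35.0, 331.0]]
vial [ 0.47550689 -0.16963499] [ 0.01251405 -0.1464915 ]
amber [ 0.40514974 -0.18378132] [-0.05214336 -0.17763096]
cruc [ 0.53759452 -0.1951583 ] [ 0.0789899  -0.15583363]
```

```bash
cat >> h.py <<'E'
from scipy.spatial.transform import Rotation as Ro
import json
O=np.array([.4997,-.0246]);TH=np.radians(-14.35)
def cw(x,y,z): # case mm -> world m
    c,s=np.cos(TH),np.sin(TH);return np.array([O[0]+(c*x-s*y)/1e3,O[1]+(s*x+c*y)/1e3,z/1e3])
def wc(p):
    c,s=np.cos(TH),np.sin(TH);d=np.array(p[:2])-O;return np.r_[c*d[0]+s*d[1],-s*d[0]+c*d[1],p[2]]*1e3
def rot(yaw): # tool down, tool y at case-frame angle yaw deg
    a=np.radians(yaw)+TH;y=np.array([np.cos(a),np.sin(a),0]);z=np.array([0,0,-1.]);return np.c_[np.cross(y,z),y,z]
def plan(tg,p=None,R=None):  # tg: (x,y,z mm in case, yaw deg case, nrows)
    s=get_state();p=np.array(s["ee_pos"]);R=np.array(s["ee_rot"]);rows=[]
    for x,y,z,yaw,n in tg:
        pt=cw(x,y,z);Rt=rot(yaw);p0=p.copy();rv=Ro.from_matrix(R.T@Rt).as_rotvec();R0=R
        for i in range(1,n+1):
            sh=R.T@(p0+(pt-p0)*i/n-p);R1=R0@Ro.from_rotvec(rv*i/n).as_matrix();dr=np.degrees(Ro.from_matrix(R.T@R1).as_rotvec())
            r={k:round(float(v),4) for k,v in zip("xyz",sh) if abs(v)>.00005};r.update({k:round(float(v),1) for k,v in zip(("ax","ay","az"),dr) if abs(v)>.05})
            p=p0+(pt-p0)*i/n;R=R1;rows.append(r)
    for i in range(0,len(rows),8):print(json.dumps(rows[i:i+8]))
def where():
    s=get_state();y=np.array(s["ee_rot"])[:,1];print("t",round(s["t"],2),"case",wc(s["ee_pos"]).round(1),"yaw",round(np.degrees(np.arctan2(y[1],y[0])-TH),1),"q7",round(s["q"][6],2),"F",np.round(s["contact_force"],1),"w",round(s["width"],4),"g",round(s["grip_force"],1))
E
python3 - <<'E'
from h import *
where();s=get_state();T=np.array(camera_info("wrist")["world_to_cam"]);cp=-T[:3,:3].T@T[:3,3];print("cam in tool",np.array(s["ee_rot"]).T@(cp-s["ee_pos"]),"view dir tool",np.array(s["ee_rot"]).T@(-T[2,:3]))
c=camera_info("top")
for nm,u,v,z in[("wb",264,239,.17),("petri",296,206,.015)]: print(nm,wc(np.r_[onz("top",u,v,z,c)]))
plan([(0,20,240,-20,16)])
E
```

```text
t 0.1 case [-125.2 -725.5  230.3] yaw -59.7 q7 -0.03 F [-0.3  0.5  0.5] w 0.0857 g 0.0
cam in tool [ 0.0758483  -0.00115629 -0.14211076] view dir tool [-2.98165893e-01  8.13388491e-04  9.54513718e-01]
wb [ -2.87958323 262.64604913 170.        ]
petri [ 96.6667293  231.72614932  15.        ]
[{"x": 0.0302, "y": -0.0363, "z": -0.0005, "az": -2.5}, {"x": 0.0318, "y": -0.035, "z": -0.0005, "az": -2.5}, {"x": 0.0333, "y": -0.0335, "z": -0.0005, "az": -2.5}, {"x": 0.0347, "y": -0.0321, "z": -0.0006, "az": -2.5}, {"x": 0.0361, "y": -0.0305, "z": -0.0006, "az": -2.5}, {"x": 0.0373, "y": -0.0289, "z": -0.0006, "az": -2.5}, {"x": 0.0386, "y": -0.0273, "z": -0.0006, "az": -2.5}, {"x": 0.0397, "y": -0.0256, "z": -0.0006, "az": -2.5}]
[{"x": 0.0408, "y": -0.0239, "z": -0.0006, "az": -2.5}, {"x": 0.0418, "y": -0.0221, "z": -0.0006, "az": -2.5}, {"x": 0.0427, "y": -0.0202, "z": -0.0006, "az": -2.5}, {"x": 0.0435, "y": -0.0184, "z": -0.0006, "az": -2.5}, {"x": 0.0443, "y": -0.0165, "z": -0.0006, "az": -2.5}, {"x": 0.045, "y": -0.0145, "z": -0.0006, "az": -2.5}, {"x": 0.0455, "y": -0.0126, "z": -0.0006, "az": -2.5}, {"x": 0.046, "y": -0.0106, "z": -0.0006, "az": -2.5}]
```

Run:
```python
from h import *
plan([(-62,-340,200,60,12),(0,42,120,179,12)])
```

```text
[{"x": 0.0207, "y": -0.0251, "z": 0.0026, "az": -10.0}, {"x": 0.0248, "y": -0.0211, "z": 0.0026, "az": -10.0}, {"x": 0.0281, "y": -0.0165, "z": 0.0026, "az": -10.0}, {"x": 0.0305, "y": -0.0114, "z": 0.0026, "az": -10.0}, {"x": 0.032, "y": -0.0059, "z": 0.0025, "az": -10.0}, {"x": 0.0326, "y": -0.0003, "z": 0.0025, "az": -10.0}, {"x": 0.0321, "y": 0.0053, "z": 0.0025, "az": -10.0}, {"x": 0.0307, "y": 0.0108, "z": 0.0025, "az": -10.0}]
[{"x": 0.0284, "y": 0.016, "z": 0.0025, "az": -10.0}, {"x": 0.0252, "y": 0.0207, "z": 0.0025, "az": -10.0}, {"x": 0.0212, "y": 0.0247, "z": 0.0025, "az": -10.0}, {"x": 0.0166, "y": 0.028, "z": 0.0025, "az": -10.0}, {"x": 0.0114, "y": 0.0302, "z": 0.0067, "az": -9.9}, {"x": 0.0061, "y": 0.0317, "z": 0.0067, "az": -9.9}, {"x": 0.0005, "y": 0.0322, "z": 0.0067, "az": -9.9}, {"x": -0.005, "y": 0.0319, "z": 0.0067, "az": -9.9}]
[{"x": -0.0104, "y": 0.0305, "z": 0.0067, "az": -9.9}, {"x": -0.0155, "y": 0.0283, "z": 0.0067, "az": -9.9}, {"x": -0.0202, "y": 0.0252, "z": 0.0067, "az": -9.9}, {"x": -0.0242, "y": 0.0213, "z": 0.0067, "az": -9.9}, {"x": -0.0275, "y": 0.0168, "z": 0.0067, "az": -9.9}, {"x": -0.03, "y": 0.0118, "z": 0.0067, "az": -9.9}, {"x": -0.0316, "y": 0.0065, "z": 0.0067, "az": -9.9}, {"x": -0.0322, "y": 0.001, "z": 0.0067, "az": -9.9}]
```

Emit:
jog_arm(commands=[{"claw": 0.034, "x": 0.021, "y": -0.025, "z": 0.0026, "az": -10}, {"claw": 0.034, "x": 0.025, "y": -0.021, "z": 0.0026, "az": -10}, {"claw": 0.034, "x": 0.028, "y": -0.0165, "z": 0.0026, "az": -10}, {"claw": 0.034, "x": 0.0305, "y": -0.0115, "z": 0.0026, "az": -10}, {"claw": 0.034, "x": 0.032, "y": -0.006, "z": 0.0025, "az": -10}, {"claw": 0.034, "x": 0.0325, "y": 0, "z": 0.0025, "az": -10}, {"claw": 0.034, "x": 0.032, "y": 0.0055, "z": 0.0025, "az": -10}, {"claw": 0.034, "x": 0.0305, "y": 0.011, "z": 0.0025, "az": -10}])

```text
invalid input
```

Emit:
jog_arm(commands=[{"x": 0.0285, "y": 0.016, "z": 0.0025, "az": -10}, {"x": 0.025, "y": 0.0205, "z": 0.0025, "az": -10}, {"x": 0.021, "y": 0.0245, "z": 0.0025, "az": -10}, {"x": 0.0165, "y": 0.028, "z": 0.0025, "az": -10}, {"x": 0.0115, "y": 0.03, "z": 0.0067, "az": -10}, {"x": 0.006, "y": 0.0315, "z": 0.0067, "az": -10}, {"x": 0.0005, "y": 0.032, "z": 0.0067, "az": -10}, {"x": -0.005, "y": 0.032, "z": 0.0067, "az": -10}])

```text
invalid input
```

Run:
```python
from h import *
where();plan([(0,42,120,179,8)])
```

```text
t 0.1 case [-125.2 -725.5  230.3] yaw -59.7 q7 -0.03 F [-0.3  0.5  0.5] w 0.0857 g 0.0
[{"x": 0.0619, "y": -0.0749, "z": 0.0139, "az": 15.2}, {"x": 0.0401, "y": -0.0885, "z": 0.0139, "az": 15.2}, {"x": 0.0156, "y": -0.0959, "z": 0.0139, "az": 15.2}, {"x": -0.0101, "y": -0.0967, "z": 0.0139, "az": 15.2}, {"x": -0.035, "y": -0.0907, "z": 0.0139, "az": 15.2}, {"x": -0.0575, "y": -0.0784, "z": 0.0139, "az": 15.2}, {"x": -0.076, "y": -0.0606, "z": 0.0138, "az": 15.2}, {"x": -0.0892, "y": -0.0386, "z": 0.0138, "az": 15.2}]
```

Emit:
jog_arm(commands=[{"claw": 0.034, "x": 0.021, "y": -0.025, "z": 0.0026, "ax": 0, "ay": 0, "az": -10}, {"claw": 0.034, "x": 0.025, "y": -0.021, "z": 0.0026, "ax": 0, "ay": 0, "az": -10}, {"claw": 0.034, "x": 0.028, "y": -0.0165, "z": 0.0026, "ax": 0, "ay": 0, "az": -10}, {"claw": 0.034, "x": 0.0305, "y": -0.0115, "z": 0.0026, "ax": 0, "ay": 0, "az": -10}, {"claw": 0.034, "x": 0.032, "y": -0.006, "z": 0.0025, "ax": 0, "ay": 0, "az": -10}, {"claw": 0.034, "x": 0.0325, "y": 0, "z": 0.0025, "ax": 0, "ay": 0, "az": -10}, {"claw": 0.034, "x": 0.032, "y": 0.0055, "z": 0.0025, "ax": 0, "ay": 0, "az": -10}, {"claw": 0.034, "x": 0.0305, "y": 0.011, "z": 0.0025, "ax": 0, "ay": 0, "az": -10}], newtons=20)

```text
t: 1.1
ee_pos: [0.304, -0.4578, 0.2105]
ee_rot: [[-0.109, 0.994, -0.0], [0.994, 0.109, 0.001], [0.001, -0.0, -1.0]]
contact_force: [1.2, -0.5, 0.6]
width: 0.034
grip_force: 0.0
```

Emit:
jog_arm(commands=[{"claw": 0.034, "x": 0.0285, "y": 0.016, "z": 0.0025, "az": -10}, {"claw": 0.034, "x": 0.025, "y": 0.0205, "z": 0.0025, "az": -10}, {"claw": 0.034, "x": 0.021, "y": 0.0245, "z": 0.0025, "az": -10}, {"claw": 0.034, "x": 0.0165, "y": 0.028, "z": 0.0025, "az": -10}, {"claw": 0.034, "x": 0.0115, "y": 0.03, "z": 0.0067, "az": -10}, {"claw": 0.034, "x": 0.006, "y": 0.0315, "z": 0.0067, "az": -10}, {"claw": 0.034, "x": 0.0005, "y": 0.032, "z": 0.0067, "az": -10}, {"claw": 0.034, "x": -0.005, "y": 0.032, "z": 0.0067, "az": -10}], newtons=20)

```text
invalid input
```

```bash
sed -i 's/        for i in range(1,n+1):/        for i in range(1,n+1):/' h.py
python3 - <<'E'
from h import *
where();plan([(0,42,120,179,8)])
E
```

```text
t 1.1 case [ -82.3 -468.2  210.5] yaw 20.6 q7 0.8 F [ 1.2 -0.5  0.6] w 0.034 g 0.0
[{"x": 0.0561, "y": 0.0321, "z": 0.0113, "az": -19.8}, {"x": 0.0419, "y": 0.0492, "z": 0.0113, "az": -19.8}, {"x": 0.0228, "y": 0.0604, "z": 0.0113, "az": -19.8}, {"x": 0.0009, "y": 0.0646, "z": 0.0113, "az": -19.8}, {"x": -0.021, "y": 0.0611, "z": 0.0113, "az": -19.8}, {"x": -0.0404, "y": 0.0504, "z": 0.0113, "az": -19.8}, {"x": -0.0551, "y": 0.0337, "z": 0.0113, "az": -19.8}, {"x": -0.0633, "y": 0.013, "z": 0.0113, "az": -19.8}]
```

Emit:
jog_arm(commands=[{"claw": 0.034, "x": 0.0285, "y": 0.016, "z": 0.0025, "ax": 0, "ay": 0, "az": -10}, {"claw": 0.034, "x": 0.025, "y": 0.0205, "z": 0.0025, "ax": 0, "ay": 0, "az": -10}, {"claw": 0.034, "x": 0.021, "y": 0.0245, "z": 0.0025, "ax": 0, "ay": 0, "az": -10}, {"claw": 0.034, "x": 0.0165, "y": 0.028, "z": 0.0025, "ax": 0, "ay": 0, "az": -10}, {"claw": 0.034, "x": 0.0115, "y": 0.03, "z": 0.0067, "ax": 0, "ay": 0, "az": -10}, {"claw": 0.034, "x": 0.006, "y": 0.0315, "z": 0.0067, "ax": 0, "ay": 0, "az": -10}, {"claw": 0.034, "x": 0.0005, "y": 0.032, "z": 0.0067, "ax": 0, "ay": 0, "az": -10}, {"claw": 0.034, "x": -0.005, "y": 0.032, "z": 0.0067, "ax": 0, "ay": 0, "az": -10}])

```text
t: 2.1
ee_pos: [0.4062, -0.2209, 0.1738]
ee_rot: [[-0.998, 0.066, -0.0], [0.066, 0.998, 0.0], [0.0, -0.0, -1.0]]
contact_force: [0.2, 0.0, 1.0]
width: 0.0343
grip_force: 0.0
```

```bash
python3 - <<'E'
s=open("h.py").read()
a=s.index("            r={k:");b=s.index("            p=p0+(pt-p0)*i/n;R=R1")
s=s[:a]+'            r={"claw":CL,**{k:round(float(v),4)+0 for k,v in zip("xyz",sh)},**{k:round(float(v),1)+0 for k,v in zip(("ax","ay","az"),dr)}}\n'+s[b:]
s=s.replace("def plan(tg,p=None,R=None)","def plan(tg,CL)")
open("h.py","w").write(s)
E
python3 - <<'E'
from h import *
where();plan([(0,42,120,179,8)],.034)
E
```

```text
t 2.1 case [ -42.  -213.3  173.8] yaw 100.6 q7 1.4 F [0.2 0.  1. ] w 0.0343 g 0.0
[{"claw": 0.034, "x": -0.011, "y": 0.0304, "z": 0.0067, "ax": 0.0, "ay": 0.0, "az": -9.8}, {"claw": 0.034, "x": -0.016, "y": 0.0281, "z": 0.0067, "ax": 0.0, "ay": 0.0, "az": -9.8}, {"claw": 0.034, "x": -0.0206, "y": 0.025, "z": 0.0067, "ax": 0.0, "ay": 0.0, "az": -9.8}, {"claw": 0.034, "x": -0.0245, "y": 0.0211, "z": 0.0067, "ax": 0.0, "ay": 0.0, "az": -9.8}, {"claw": 0.034, "x": -0.0278, "y": 0.0166, "z": 0.0067, "ax": 0.0, "ay": 0.0, "az": -9.8}, {"claw": 0.034, "x": -0.0302, "y": 0.0116, "z": 0.0067, "ax": 0.0, "ay": 0.0, "az": -9.8}, {"claw": 0.034, "x": -0.0317, "y": 0.0063, "z": 0.0067, "ax": 0.0, "ay": 0.0, "az": -9.8}, {"claw": 0.034, "x": -0.0323, "y": 0.0008, "z": 0.0067, "ax": 0.0, "ay": 0.0, "az": -9.8}]
```

Emit:
jog_arm(commands=[{"claw": 0.034, "x": -0.011, "y": 0.0305, "z": 0.0067, "ax": 0, "ay": 0, "az": -9.8}, {"claw": 0.034, "x": -0.016, "y": 0.028, "z": 0.0067, "ax": 0, "ay": 0, "az": -9.8}, {"claw": 0.034, "x": -0.0205, "y": 0.025, "z": 0.0067, "ax": 0, "ay": 0, "az": -9.8}, {"claw": 0.034, "x": -0.0245, "y": 0.021, "z": 0.0067, "ax": 0, "ay": 0, "az": -9.8}, {"claw": 0.034, "x": -0.028, "y": 0.0165, "z": 0.0067, "ax": 0, "ay": 0, "az": -9.8}, {"claw": 0.034, "x": -0.03, "y": 0.0115, "z": 0.0067, "ax": 0, "ay": 0, "az": -9.8}, {"claw": 0.034, "x": -0.0315, "y": 0.0065, "z": 0.0067, "ax": 0, "ay": 0, "az": -9.8}, {"claw": 0.034, "x": -0.0325, "y": 0.001, "z": 0.0067, "ax": 0, "ay": 0, "az": -9.8}])

```text
t: 3.1
ee_pos: [0.5113, 0.0151, 0.12]
ee_rot: [[-0.265, -0.964, -0.001], [-0.964, 0.265, -0.0], [0.001, 0.0, -1.0]]
contact_force: [0.2, 0.3, -0.0]
width: 0.0341
grip_force: 0.0
```

Run:
```python
from h import *
where();im=snapshot("wrist");c=camera_info("wrist");cv2.imwrite("pics/w1.png",im[...,::-1])
for ce,st in blobs(im,(0,150,70),(8,255,255),20):print(ce,st,wc(onz("wrist",*ce,.066,c)))
plan([(0,42,46,180,8)],.034)
```

```text
t 3.1 case [  1.4  41.4 120. ] yaw 179.0 q7 1.91 F [ 0.2  0.3 -0. ] w 0.0341 g 0.0
[312.5, 258.3] [301, 240, 24, 36, 688] [ 4.28447321 41.39192246 66.        ]
[{"claw": 0.034, "x": 0.0007, "y": 0.0003, "z": 0.0093, "ax": 0.0, "ay": 0.1, "az": -0.1}, {"claw": 0.034, "x": 0.0007, "y": 0.0003, "z": 0.0093, "ax": 0.0, "ay": 0.1, "az": -0.1}, {"claw": 0.034, "x": 0.0007, "y": 0.0003, "z": 0.0093, "ax": 0.0, "ay": 0.1, "az": -0.1}, {"claw": 0.034, "x": 0.0007, "y": 0.0003, "z": 0.0093, "ax": 0.0, "ay": 0.1, "az": -0.1}, {"claw": 0.034, "x": 0.0007, "y": 0.0003, "z": 0.0093, "ax": 0.0, "ay": 0.1, "az": -0.1}, {"claw": 0.034, "x": 0.0007, "y": 0.0003, "z": 0.0093, "ax": 0.0, "ay": 0.1, "az": -0.1}, {"claw": 0.034, "x": 0.0007, "y": 0.0003, "z": 0.0093, "ax": 0.0, "ay": 0.1, "az": -0.1}, {"claw": 0.034, "x": 0.0007, "y": 0.0003, "z": 0.0093, "ax": 0.0, "ay": 0.1, "az": -0.1}]
```

View pics/w1.png

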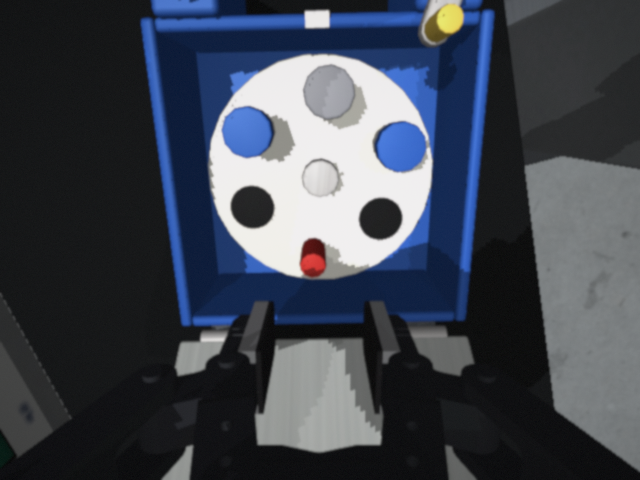

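The wrist view shows the peg at (312,260), the hub at (320,178), the home mark at (317,19) and the lid behind the fingers. I'll check the case centre with the hub and the mark.

Run:
```python
from h import *
c=camera_info("wrist")
for n,u,v,z in[("mark",317,19,.07),("hub",320,178,.048),("nearstud",450,18,.103),("rimL",145,19,.07),("rimR",494,12,.07),("rimhR",466,320,.07),("rimhL",183,325,.07),("pegtop",313,265,.066)]:print(n,wc(onz("wrist",u,v,z,c)).round(1))
```

```text
mark [  0.9 -66.3  70. ]
hub [ 0.2  3.5 48. ]
nearstud [-45.2 -59.9 103. ]
rimL [ 72.8 -67.   70. ]
rimR [-72.7 -68.2  70. ]
rimhR [-75.5  74.9  70. ]
rimhL [72.7 76.6 70. ]
pegtop [ 4.1 45.  66. ]
```

Emit:
jog_arm(commands=[{"claw": 0.034, "x": 0, "y": -0.0003, "z": 0.0093, "ax": 0, "ay": 0, "az": 0}, {"claw": 0.034, "x": 0, "y": -0.0003, "z": 0.0093, "ax": 0, "ay": 0, "az": 0}, {"claw": 0.034, "x": 0, "y": -0.0003, "z": 0.0093, "ax": 0, "ay": 0, "az": 0}, {"claw": 0.034, "x": 0, "y": -0.0003, "z": 0.0093, "ax": 0, "ay": 0, "az": 0}, {"claw": 0.034, "x": 0, "y": -0.0003, "z": 0.0093, "ax": 0, "ay": 0, "az": 0}, {"claw": 0.034, "x": 0, "y": 0, "z": 0.0093, "ax": 0, "ay": 0, "az": 0}, {"claw": 0.034, "x": 0, "y": 0, "z": 0.0093, "ax": 0, "ay": 0, "az": 0}, {"claw": 0.034, "x": 0, "y": 0, "z": 0.0093, "ax": 0, "ay": 0, "az": 0}])

```text
t: 4.15
ee_pos: [0.5126, 0.0142, 0.0455]
ee_rot: [[-0.27, -0.963, 0.0], [-0.963, 0.27, 0.0], [-0.0, -0.0, -1.0]]
contact_force: [0.6, -0.3, -0.2]
width: 0.0343
grip_force: 0.0
```

```bash
sed -i 's/^O=.*/O=np.array([.4997+.0005,-.0246+.0019]);TH=np.radians(-14.35)/' h.py
python3 - <<'E'
from h import *
where()
P=[(42*np.sin(np.radians(a)),-42*np.cos(np.radians(a)),46,a,1) for a in np.linspace(176,0,25)[1:]]
plan(P,.018)
E
```

```text
t 4.15 case [ 2.8 38.8 45.5] yaw 178.7 q7 1.76 F [ 0.6 -0.3 -0.2] w 0.0343 g 0.0
[{"claw": 0.018, "x": -0.0025, "y": -0.0054, "z": -0.0005, "ax": 0.0, "ay": 0.0, "az": 10.0}, {"claw": 0.018, "x": 0.0003, "y": -0.0054, "z": 0.0, "ax": 0.0, "ay": 0.0, "az": 7.3}, {"claw": 0.018, "x": 0.0003, "y": -0.0054, "z": 0.0, "ax": 0.0, "ay": 0.0, "az": 7.3}, {"claw": 0.018, "x": 0.0003, "y": -0.0054, "z": 0.0, "ax": 0.0, "ay": 0.0, "az": 7.3}, {"claw": 0.018, "x": 0.0003, "y": -0.0054, "z": 0.0, "ax": 0.0, "ay": 0.0, "az": 7.3}, {"claw": 0.018, "x": 0.0003, "y": -0.0054, "z": 0.0, "ax": 0.0, "ay": 0.0, "az": 7.3}, {"claw": 0.018, "x": 0.0003, "y": -0.0054, "z": 0.0, "ax": 0.0, "ay": 0.0, "az": 7.3}, {"claw": 0.018, "x": 0.0003, "y": -0.0054, "z": 0.0, "ax": 0.0, "ay": 0.0, "az": 7.3}]
[{"claw": 0.018, "x": 0.0003, "y": -0.0054, "z": 0.0, "ax": 0.0, "ay": 0.0, "az": 7.3}, {"claw": 0.018, "x": 0.0003, "y": -0.0054, "z": 0.0, "ax": 0.0, "ay": 0.0, "az": 7.3}, {"claw": 0.018, "x": 0.0003, "y": -0.0054, "z": 0.0, "ax": 0.0, "ay": 0.0, "az": 7.3}, {"claw": 0.018, "x": 0.0003, "y": -0.0054, "z": 0.0, "
[... 377 characters left out ...]
3}]
[{"claw": 0.018, "x": 0.0003, "y": -0.0054, "z": 0.0, "ax": 0.0, "ay": 0.0, "az": 7.3}, {"claw": 0.018, "x": 0.0003, "y": -0.0054, "z": 0.0, "ax": 0.0, "ay": 0.0, "az": 7.3}, {"claw": 0.018, "x": 0.0003, "y": -0.0054, "z": 0.0, "ax": 0.0, "ay": 0.0, "az": 7.3}, {"claw": 0.018, "x": 0.0003, "y": -0.0054, "z": 0.0, "ax": 0.0, "ay": 0.0, "az": 7.3}, {"claw": 0.018, "x": 0.0003, "y": -0.0054, "z": 0.0, "ax": 0.0, "ay": 0.0, "az": 7.3}, {"claw": 0.018, "x": 0.0003, "y": -0.0054, "z": 0.0, "ax": 0.0, "ay": 0.0, "az": 7.3}, {"claw": 0.018, "x": 0.0003, "y": -0.0054, "z": 0.0, "ax": 0.0, "ay": 0.0, "az": 7.3}, {"claw": 0.018, "x": 0.0003, "y": -0.0054, "z": 0.0, "ax": 0.0, "ay": 0.0, "az": 7.3}]
```

Emit:
jog_arm(commands=[{"claw": 0.018, "x": -0.0025, "y": -0.0054, "z": -0.0005, "ax": 0, "ay": 0, "az": 10}, {"claw": 0.018, "x": 0.0003, "y": -0.0054, "z": 0, "ax": 0, "ay": 0, "az": 7.3}, {"claw": 0.018, "x": 0.0003, "y": -0.0054, "z": 0, "ax": 0, "ay": 0, "az": 7.3}, {"claw": 0.018, "x": 0.0003, "y": -0.0054, "z": 0, "ax": 0, "ay": 0, "az": 7.3}, {"claw": 0.018, "x": 0.0003, "y": -0.0054, "z": 0, "ax": 0, "ay": 0, "az": 7.3}, {"claw": 0.018, "x": 0.0003, "y": -0.0054, "z": 0, "ax": 0, "ay": 0, "az": 7.3}, {"claw": 0.018, "x": 0.0003, "y": -0.0054, "z": 0, "ax": 0, "ay": 0, "az": 7.3}, {"claw": 0.018, "x": 0.0003, "y": -0.0054, "z": 0, "ax": 0, "ay": 0, "az": 7.3}])

```text
t: 5.15
ee_pos: [0.5418, -0.0116, 0.0462]
ee_rot: [[-0.974, -0.226, 0.001], [-0.226, 0.974, 0.003], [-0.001, 0.003, -1.0]]
contact_force: [0.1, 2.7, -3.3]
width: 0.018
grip_force: 1.3
```

Emit:
jog_arm(commands=[{"claw": 0.018, "x": 0.0003, "y": -0.0054, "z": 0, "ax": 0, "ay": 0, "az": 7.3}, {"claw": 0.018, "x": 0.0003, "y": -0.0054, "z": 0, "ax": 0, "ay": 0, "az": 7.3}, {"claw": 0.018, "x": 0.0003, "y": -0.0054, "z": 0, "ax": 0, "ay": 0, "az": 7.3}, {"claw": 0.018, "x": 0.0003, "y": -0.0054, "z": 0, "ax": 0, "ay": 0, "az": 7.3}, {"claw": 0.018, "x": 0.0003, "y": -0.0054, "z": 0, "ax": 0, "ay": 0, "az": 7.3}, {"claw": 0.018, "x": 0.0003, "y": -0.0054, "z": 0, "ax": 0, "ay": 0, "az": 7.3}, {"claw": 0.018, "x": 0.0003, "y": -0.0054, "z": 0, "ax": 0, "ay": 0, "az": 7.3}, {"claw": 0.018, "x": 0.0003, "y": -0.0054, "z": 0, "ax": 0, "ay": 0, "az": 7.3}])

```text
t: 6.15
ee_pos: [0.5341, -0.0519, 0.047]
ee_rot: [[-0.703, 0.711, 0.007], [0.711, 0.703, 0.002], [-0.003, 0.006, -1.0]]
contact_force: [3.9, 1.4, -1.1]
width: 0.0177
grip_force: 1.6
```

Run:
```python
from h import *
where()
P=[(42*np.sin(np.radians(a)),-42*np.cos(np.radians(a)),46,a,1) for a in np.linspace(176,-1,25)[17:]]
plan(P,.018)
```

```text
t 6.15 case [ 40.1 -19.9  47. ] yaw 59.0 q7 0.27 F [ 3.9  1.4 -1.1] w 0.0177 g 1.6
[{"claw": 0.018, "x": 0.0031, "y": -0.0097, "z": 0.0009, "ax": 0.4, "ay": 0.2, "az": 8.4}, {"claw": 0.018, "x": 0.0003, "y": -0.0054, "z": 0.0, "ax": 0.0, "ay": 0.0, "az": 7.4}, {"claw": 0.018, "x": 0.0003, "y": -0.0054, "z": 0.0, "ax": 0.0, "ay": 0.0, "az": 7.4}, {"claw": 0.018, "x": 0.0003, "y": -0.0054, "z": 0.0, "ax": 0.0, "ay": 0.0, "az": 7.4}, {"claw": 0.018, "x": 0.0003, "y": -0.0054, "z": 0.0, "ax": 0.0, "ay": 0.0, "az": 7.4}, {"claw": 0.018, "x": 0.0003, "y": -0.0054, "z": 0.0, "ax": 0.0, "ay": 0.0, "az": 7.4}, {"claw": 0.018, "x": 0.0003, "y": -0.0054, "z": 0.0, "ax": 0.0, "ay": 0.0, "az": 7.4}, {"claw": 0.018, "x": 0.0003, "y": -0.0054, "z": 0.0, "ax": 0.0, "ay": 0.0, "az": 7.4}]
```

Emit:
jog_arm(commands=[{"claw": 0.018, "x": 0.002, "y": -0.008, "z": 0.0005, "ax": 0, "ay": 0, "az": 8.4}, {"claw": 0.018, "x": 0.0003, "y": -0.0054, "z": 0, "ax": 0, "ay": 0, "az": 7.4}, {"claw": 0.018, "x": 0.0003, "y": -0.0054, "z": 0, "ax": 0, "ay": 0, "az": 7.4}, {"claw": 0.018, "x": 0.0003, "y": -0.0054, "z": 0, "ax": 0, "ay": 0, "az": 7.4}, {"claw": 0.018, "x": 0.0003, "y": -0.0054, "z": 0, "ax": 0, "ay": 0, "az": 7.4}, {"claw": 0.018, "x": 0.0003, "y": -0.0054, "z": 0, "ax": 0, "ay": 0, "az": 7.4}, {"claw": 0.018, "x": 0.0003, "y": -0.0054, "z": 0, "ax": 0, "ay": 0, "az": 7.4}, {"claw": 0.018, "x": 0.0003, "y": -0.0054, "z": 0, "ax": 0, "ay": 0, "az": 7.4}])

```text
t: 7.15
ee_pos: [0.4903, -0.0655, 0.0465]
ee_rot: [[0.27, 0.963, 0.006], [0.963, -0.27, -0.001], [0.0, 0.006, -1.0]]
contact_force: [3.0, -2.7, 1.2]
width: 0.0179
grip_force: 1.6
```

Run:
```python
from h import *
where();im=snapshot("top");cv2.imwrite("pics/t2.png",im[...,::-1])
s=get_state()
for ce,st in blobs(im[200:335,340:450],(0,150,70),(8,255,255),4):print(ce,st,wc(onz("top",ce[0]+340,ce[1]+200,.066)))
```

```text
t 7.15 case [  1.  -43.9  46.5] yaw -1.3 q7 -0.39 F [ 3.  -2.7  1.2] w 0.0179 g 1.6
```

Emit:
jog_arm(commands=[{"claw": 0.018, "x": 0, "y": -0.0015, "z": 0, "ax": 0, "ay": 0, "az": 0}, {"claw": 0.018, "x": 0, "y": -0.0015, "z": 0, "ax": 0, "ay": 0, "az": 0}, {"claw": 0.018, "x": 0, "y": 0, "z": 0, "ax": 0, "ay": 0, "az": 0}, {"claw": 0.034, "x": 0, "y": 0, "z": 0, "ax": 0, "ay": 0, "az": 0}, {"claw": 0.034, "x": 0, "y": 0, "z": 0, "ax": 0, "ay": 0, "az": 0}, {"claw": 0.034, "x": 0, "y": 0, "z": -0.025, "ax": 0, "ay": 0, "az": 0}, {"claw": 0.034, "x": 0, "y": 0, "z": -0.03, "ax": 0, "ay": 0, "az": 0}, {"claw": 0.034, "x": 0, "y": 0, "z": -0.03, "ax": 0, "ay": 0, "az": 0}])

```text
t: 8.2
ee_pos: [0.4834, -0.063, 0.1315]
ee_rot: [[0.264, 0.964, -0.002], [0.964, -0.264, 0.001], [-0.0, -0.003, -1.0]]
contact_force: [-0.0, -0.9, -0.5]
width: 0.0342
grip_force: 0.0
```

Run:
```python
from h import *
where();im=snapshot("wrist");c=camera_info("wrist");cv2.imwrite("pics/w3.png",im[...,::-1])
for ce,st in blobs(im,(0,150,70),(8,255,255),20):print(ce,st,wc(onz("wrist",*ce,.066,c)))
```

```text
t 8.2 case [ -6.3 -43.2 131.5] yaw -1.0 q7 -0.36 F [-0.  -0.9 -0.5] w 0.0342 g 0.0
[326.0, 261.5] [316, 244, 22, 35, 620] [ -0.64335352 -42.35552111  66.        ]
```

View pics/w3.png

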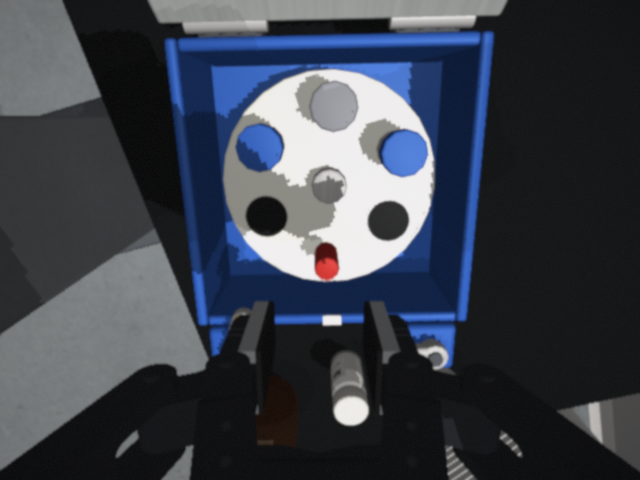

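The peg at (326,262) now stands between the hub (329,185) and the home mark (332,321), so the carousel is home apart from a possible small offset. I'll measure that and plan for the near button.

Run:
```python
from h import *
c=camera_info("wrist")
for n,u,v,z in[("mark",332,321,.07),("hub",329,183,.048),("peg",327,268,.066),("gray",334,106,.066),("b1",259,148,.066),("b2",404,153,.066),("h1",266,216,.036),("h2",388,220,.036)]:print(n,wc(onz("wrist",u,v,z,c)).round(1))
a=-.29;n=np.array([-54-24*np.sin(a),-86+24*np.cos(a)])
where();plan([(n[0],n[1],125,-17,8)],.03)
```

```text
mark [  2.3 -76.5  70. ]
hub [ 1.9 -2.3 48. ]
peg [ -0.1 -46.2  66. ]
gray [ 4.1 38.2 66. ]
b1 [-33.6  18.8  66. ]
b2 [39.4 15.1 66. ]
h1 [-35.9 -23.4  36. ]
h2 [ 37.7 -27.2  36. ]
t 8.25 case [ -4.1 -42.9 134.7] yaw -1.0 q7 -0.36 F [-0.1  0.3  2.7] w 0.034 g 0.0
[{"claw": 0.03, "x": -0.0026, "y": -0.0053, "z": 0.0012, "ax": 0.0, "ay": 0.0, "az": 2.0}, {"claw": 0.03, "x": -0.0028, "y": -0.0052, "z": 0.0012, "ax": 0.0, "ay": 0.0, "az": 2.0}, {"claw": 0.03, "x": -0.003, "y": -0.0051, "z": 0.0012, "ax": 0.0, "ay": 0.0, "az": 2.0}, {"claw": 0.03, "x": -0.0032, "y": -0.005, "z": 0.0012, "ax": 0.0, "ay": 0.0, "az": 2.0}, {"claw": 0.03, "x": -0.0033, "y": -0.0049, "z": 0.0012, "ax": 0.0, "ay": 0.0, "az": 2.0}, {"claw": 0.03, "x": -0.0035, "y": -0.0048, "z": 0.0012, "ax": 0.0, "ay": 0.0, "az": 2.0}, {"claw": 0.03, "x": -0.0037, "y": -0.0047, "z": 0.0012, "ax": 0.0, "ay": 0.0, "az": 2.0}, {"claw": 0.03, "x": -0.0038, "y": -0.0045, "z": 0.0012, "ax": 0.0, "ay": 0.0, "az": 2.0}]
```

The disc is about 3° past home (peg roughly 2 mm to -x). I'll centre it by closing the fingers on the peg at the home spot.

```bash
sed -i 's/^O=.*/O=np.array([.5014,-.0230]);TH=np.radians(-14.1)/' h.py
python3 - <<'E'
from h import *
where();plan([(0,-42,48,0,7)],.034)
E
```

```text
t 8.25 case [ -5.5 -42.9 134.7] yaw -1.2 q7 -0.36 F [-0.1  0.3  2.7] w 0.034 g 0.0
[{"claw": 0.034, "x": 0.0001, "y": 0.0007, "z": 0.0124, "ax": 0.0, "ay": 0.0, "az": -0.2}, {"claw": 0.034, "x": 0.0001, "y": 0.0008, "z": 0.0124, "ax": 0.0, "ay": 0.0, "az": -0.2}, {"claw": 0.034, "x": 0.0001, "y": 0.0008, "z": 0.0124, "ax": 0.0, "ay": 0.0, "az": -0.2}, {"claw": 0.034, "x": 0.0001, "y": 0.0008, "z": 0.0124, "ax": 0.0, "ay": 0.0, "az": -0.2}, {"claw": 0.034, "x": 0.0001, "y": 0.0008, "z": 0.0124, "ax": 0.0, "ay": 0.0, "az": -0.2}, {"claw": 0.034, "x": 0.0001, "y": 0.0008, "z": 0.0124, "ax": 0.0, "ay": 0.0, "az": -0.2}, {"claw": 0.034, "x": 0.0001, "y": 0.0008, "z": 0.0124, "ax": 0.0, "ay": 0.0, "az": -0.2}]
```

Emit:
jog_arm(commands=[{"claw": 0.034, "x": 0, "y": 0.0015, "z": 0.0124, "ax": 0, "ay": 0, "az": -0.6}, {"claw": 0.034, "x": 0, "y": 0.0015, "z": 0.0124, "ax": 0, "ay": 0, "az": -0.6}, {"claw": 0.034, "x": 0, "y": 0.0015, "z": 0.0124, "ax": 0, "ay": 0, "az": 0}, {"claw": 0.034, "x": 0, "y": 0.001, "z": 0.0124, "ax": 0, "ay": 0, "az": 0}, {"claw": 0.034, "x": 0, "y": 0, "z": 0.0124, "ax": 0, "ay": 0, "az": 0}, {"claw": 0.034, "x": 0, "y": 0, "z": 0.0124, "ax": 0, "ay": 0, "az": 0}, {"claw": 0.034, "x": 0, "y": 0, "z": 0.0124, "ax": 0, "ay": 0, "az": 0}, {"claw": 0.034, "x": 0, "y": 0, "z": 0, "ax": 0, "ay": 0, "az": 0}])

```text
t: 9.25
ee_pos: [0.4893, -0.0649, 0.0433]
ee_rot: [[0.245, 0.97, -0.002], [0.97, -0.245, 0.0], [-0.0, -0.002, -1.0]]
contact_force: [0.7, -0.4, -0.4]
width: 0.0339
grip_force: 0.0
```

Run:
```python
from h import *
where()
```

```text
t 9.25 case [ -1.5 -43.6  43.3] yaw -0.1 q7 -0.38 F [ 0.7 -0.4 -0.4] w 0.0339 g 0.0
```

Emit:
jog_arm(commands=[{"claw": 0.034, "x": 0, "y": 0.0015, "z": -0.002, "ax": 0, "ay": 0, "az": 0}, {"claw": 0.034, "x": 0, "y": 0, "z": 0, "ax": 0, "ay": 0, "az": 0}, {"claw": 0.013, "x": 0, "y": 0, "z": 0, "ax": 0, "ay": 0, "az": 0}, {"claw": 0.013, "x": 0, "y": 0, "z": 0, "ax": 0, "ay": 0, "az": 0}, {"claw": 0.013, "x": 0, "y": 0, "z": 0, "ax": 0, "ay": 0, "az": 0}, {"claw": 0.013, "x": 0, "y": 0, "z": 0, "ax": 0, "ay": 0, "az": 0}, {"claw": 0.013, "x": 0, "y": 0, "z": 0, "ax": 0, "ay": 0, "az": 0}, {"claw": 0.013, "x": 0, "y": 0, "z": 0, "ax": 0, "ay": 0, "az": 0}])

```text
t: 10.25
ee_pos: [0.4908, -0.0657, 0.0466]
ee_rot: [[0.245, 0.97, -0.001], [0.97, -0.245, -0.0], [-0.001, -0.001, -1.0]]
contact_force: [-3.2, 0.1, 6.5]
width: 0.013
grip_force: 13.6
```

Run:
```python
from h import *
where()
```

```text
t 10.25 case [  0.1 -44.   46.6] yaw -0.1 q7 -0.38 F [-3.2  0.1  6.5] w 0.013 g 13.6
```

Emit:
jog_arm(commands=[{"claw": 0.034, "x": 0, "y": 0, "z": 0, "ax": 0, "ay": 0, "az": 0}, {"claw": 0.034, "x": 0, "y": 0, "z": 0, "ax": 0, "ay": 0, "az": 0}, {"claw": 0.034, "x": 0, "y": 0, "z": 0, "ax": 0, "ay": 0, "az": 0}, {"claw": 0.034, "x": 0, "y": 0, "z": -0.02, "ax": 0, "ay": 0, "az": 0}, {"claw": 0.034, "x": 0, "y": 0, "z": -0.02, "ax": 0, "ay": 0, "az": 0}, {"claw": 0.034, "x": 0, "y": 0, "z": -0.02, "ax": 0, "ay": 0, "az": 0}, {"claw": 0.034, "x": 0, "y": 0, "z": -0.025, "ax": 0, "ay": 0, "az": 0}, {"claw": 0.034, "x": 0, "y": 0, "z": 0, "ax": 0, "ay": 0, "az": 0}])

```text
t: 11.25
ee_pos: [0.4928, -0.0655, 0.1327]
ee_rot: [[0.245, 0.969, 0.004], [0.969, -0.245, -0.0], [0.001, 0.004, -1.0]]
contact_force: [-0.1, -1.2, -0.2]
width: 0.0341
grip_force: 0.0
```

Run:
```python
from h import *
where();im=snapshot("wrist");c=camera_info("wrist")
g=lambda lo,hi,a,z,n,f=lambda x,y:True:[print(n,np.round(ce),st[4],wc(onz("wrist",*ce,z,c)).round(1)) for ce,st in blobs(im,lo,hi,a) if f(*ce)]
g((0,150,70),(8,255,255),60,.066,"red")
box=lambda x,y:180<x<480 and 60<y<300
g((95,100,130),(115,255,255),150,.066,"bluecap",box); g((0,0,0),(180,80,45),150,.036,"hole",box)
cv2.imwrite("pics/w4.png",im[...,::-1])
a=-.29;n=(-54-24*np.sin(a),-86+24*np.cos(a))
plan([(n[0],n[1],125,-17,8)],.03)
```

```text
t 11.25 case [  2.  -43.3 132.7] yaw -0.1 q7 -0.34 F [-0.1 -1.2 -0.2] w 0.0341 g 0.0
red [315. 261.] 622 [ -1.7 -41.4  66. ]
bluecap [455. 176.] 2628 [69.5  4.1 66. ]
bluecap [286.  79.] 3628 [-14.7  49.9  66. ]
bluecap [382. 148.] 1620 [32.  18.1 66. ]
bluecap [247. 140.] 327 [-34.7  21.9  66. ]
bluecap [224. 243.] 556 [-49.6 -31.1  66. ]
bluecap [184. 297.] 696 [-74.1 -62.6  66. ]
hole [253. 219.] 1131 [-38.7 -26.   36. ]
hole [365. 224.] 181 [ 28.5 -28.6  36. ]
[{"claw": 0.03, "x": -0.0025, "y": -0.006, "z": 0.0008, "ax": 0.0, "ay": 0.0, "az": 2.1}, {"claw": 0.03, "x": -0.0027, "y": -0.0059, "z": 0.0008, "ax": 0.0, "ay": 0.0, "az": 2.1}, {"claw": 0.03, "x": -0.0029, "y": -0.0058, "z": 0.0008, "ax": 0.0, "ay": 0.0, "az": 2.1}, {"claw": 0.03, "x": -0.0031, "y": -0.0057, "z": 0.0008, "ax": 0.0, "ay": 0.0, "az": 2.1}, {"claw": 0.03, "x": -0.0033, "y": -0.0056, "z": 0.0008, "ax": 0.0, "ay": 0.0, "az": 2.1}, {"claw": 0.03, "x": -0.0035, "y": -0.0055, "z": 0.0008, "ax": 0.0, "ay": 0.0, "az": 2.1}, {"claw": 0.03, "x": -0.0037, "y": -0.0054, "z": 0.0008, "ax": 0.0, "ay": 0.0, "az": 2.1}, {"claw": 0.03, "x": -0.0039, "y": -0.0052, "z": 0.0008, "ax": 0.0, "ay": 0.0, "az": 2.1}]
```

Run:
```python
import cv2
im=cv2.imread("pics/w4.png")[20:350,140:500]
cv2.imwrite("pics/w4c.png",cv2.resize(im[:, :],(648,594),interpolation=cv2.INTER_CUBIC))
```

```text
(no output)
```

View pics/w4c.png

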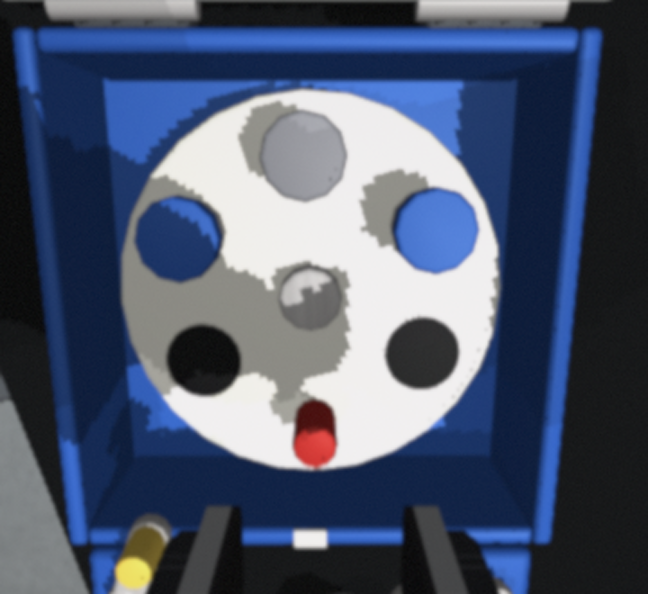

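The mark is at (311,539), the peg top (315,447) and the hub (310,297) in the crop, and the vials and holes are tilted only about 1.8° from the rims. The carousel is home and the near stud shows at (133,573). Next is the near button.

```bash
sed -i 's/^O=.*/O=np.array([.5002,-.0227]);TH=np.radians(-14.1)/' h.py
python3 - <<'E'
from h import *
a=-.29;n=(-54-24*np.sin(a),-86+24*np.cos(a))
plan([(n[0],n[1],125,-17,4),(n[0],n[1],91,-17,4)],.03)
E
```

```text
[{"claw": 0.03, "x": -0.0049, "y": -0.0124, "z": 0.0017, "ax": 0.0, "ay": 0.0, "az": 4.2}, {"claw": 0.03, "x": -0.0058, "y": -0.012, "z": 0.0017, "ax": 0.0, "ay": 0.0, "az": 4.2}, {"claw": 0.03, "x": -0.0067, "y": -0.0115, "z": 0.0017, "ax": 0.0, "ay": 0.0, "az": 4.2}, {"claw": 0.03, "x": -0.0075, "y": -0.011, "z": 0.0017, "ax": 0.0, "ay": 0.0, "az": 4.2}, {"claw": 0.03, "x": 0.0, "y": 0.0, "z": 0.0085, "ax": 0.0, "ay": 0.0, "az": 0.0}, {"claw": 0.03, "x": 0.0, "y": 0.0, "z": 0.0085, "ax": 0.0, "ay": 0.0, "az": 0.0}, {"claw": 0.03, "x": 0.0, "y": 0.0, "z": 0.0085, "ax": 0.0, "ay": 0.0, "az": 0.0}, {"claw": 0.03, "x": 0.0, "y": 0.0, "z": 0.0085, "ax": 0.0, "ay": 0.0, "az": 0.0}]
```

Emit:
jog_arm(commands=[{"claw": 0.03, "x": -0.005, "y": -0.0124, "z": 0.0017, "ax": 0, "ay": 0, "az": 4.2}, {"claw": 0.03, "x": -0.006, "y": -0.012, "z": 0.0017, "ax": 0, "ay": 0, "az": 4.2}, {"claw": 0.03, "x": -0.0067, "y": -0.0115, "z": 0.0017, "ax": 0, "ay": 0, "az": 4.2}, {"claw": 0.03, "x": -0.0075, "y": -0.011, "z": 0.0017, "ax": 0, "ay": 0, "az": 4.2}, {"claw": 0.03, "x": 0, "y": 0, "z": 0, "ax": 0, "ay": 0, "az": 0}, {"claw": 0.03, "x": 0, "y": 0, "z": 0.008, "ax": 0, "ay": 0, "az": 0}, {"claw": 0.03, "x": 0, "y": 0, "z": 0.01, "ax": 0, "ay": 0, "az": 0}, {"claw": 0.03, "x": 0, "y": 0, "z": 0.012, "ax": 0, "ay": 0, "az": 0}])

```text
t: 12.3
ee_pos: [0.439, -0.0725, 0.0936]
ee_rot: [[0.514, 0.858, 0.0], [0.858, -0.514, 0.0], [0.0, 0.0, -1.0]]
contact_force: [0.9, 0.2, -0.4]
width: 0.0298
grip_force: 0.0
```

Run:
```python
from h import *
where()
plan([(-54-24*np.sin(a),-86+24*np.cos(a),92,np.degrees(a),1) for a in np.linspace(-.29,-1.6,9)[1:]],.018)
```

```text
t 12.3 case [-47.3 -63.2  93.6] yaw -16.9 q7 -0.55 F [ 0.9  0.2 -0.4] w 0.0298 g 0.0
[{"claw": 0.018, "x": 0.0, "y": 0.004, "z": 0.0016, "ax": 0.0, "ay": 0.0, "az": 9.1}, {"claw": 0.018, "x": -0.0003, "y": 0.0039, "z": 0.0, "ax": 0.0, "ay": 0.0, "az": 9.4}, {"claw": 0.018, "x": -0.0003, "y": 0.0039, "z": 0.0, "ax": 0.0, "ay": 0.0, "az": 9.4}, {"claw": 0.018, "x": -0.0003, "y": 0.0039, "z": 0.0, "ax": 0.0, "ay": 0.0, "az": 9.4}, {"claw": 0.018, "x": -0.0003, "y": 0.0039, "z": 0.0, "ax": 0.0, "ay": 0.0, "az": 9.4}, {"claw": 0.018, "x": -0.0003, "y": 0.0039, "z": 0.0, "ax": 0.0, "ay": 0.0, "az": 9.4}, {"claw": 0.018, "x": -0.0003, "y": 0.0039, "z": 0.0, "ax": 0.0, "ay": 0.0, "az": 9.4}, {"claw": 0.018, "x": -0.0003, "y": 0.0039, "z": 0.0, "ax": 0.0, "ay": 0.0, "az": 9.4}]
```

Emit:
jog_arm(commands=[{"claw": 0.016, "x": 0, "y": 0.004, "z": 0.001, "ax": 0, "ay": 0, "az": 9.4}, {"claw": 0.016, "x": -0.0003, "y": 0.004, "z": 0, "ax": 0, "ay": 0, "az": 9.4}, {"claw": 0.016, "x": -0.0003, "y": 0.004, "z": 0, "ax": 0, "ay": 0, "az": 9.4}, {"claw": 0.016, "x": -0.0003, "y": 0.004, "z": 0, "ax": 0, "ay": 0, "az": 9.4}, {"claw": 0.016, "x": -0.0003, "y": 0.004, "z": 0, "ax": 0, "ay": 0, "az": 9.4}, {"claw": 0.016, "x": -0.0003, "y": 0.004, "z": 0, "ax": 0, "ay": 0, "az": 9.4}, {"claw": 0.016, "x": -0.0003, "y": 0.004, "z": 0, "ax": 0, "ay": 0, "az": 9.4}, {"claw": 0.016, "x": -0.0003, "y": 0.004, "z": 0, "ax": 0, "ay": 0, "az": 9.4}])

```text
t: 13.3
ee_pos: [0.4515, -0.0995, 0.0928]
ee_rot: [[0.959, -0.282, 0.002], [-0.282, -0.959, -0.0], [0.002, -0.0, -1.0]]
contact_force: [2.6, 2.8, -1.7]
width: 0.0159
grip_force: 1.2
```

Run:
```python
from h import *
where()
```

```text
t 13.3 case [-28.5 -86.4  92.8] yaw -92.3 q7 -1.32 F [ 2.6  2.8 -1.7] w 0.0159 g 1.2
```

Run:
```python
from h import *
where()
plan([(-28.5,-86,130,-92,3),(0,60,245,-45,5),(0,195,250,0,5),(0,195,175,0,3)],0)
```

```text
t 13.3 case [-28.5 -86.4  92.8] yaw -92.3 q7 -1.32 F [ 2.6  2.8 -1.7] w 0.0159 g 1.2
[{"claw": 0, "x": 0.0, "y": -0.0001, "z": -0.0124, "ax": 0.0, "ay": 0.0, "az": -0.1}, {"claw": 0, "x": 0.0, "y": -0.0001, "z": -0.0124, "ax": 0.0, "ay": 0.0, "az": -0.1}, {"claw": 0, "x": 0.0, "y": -0.0001, "z": -0.0124, "ax": 0.0, "ay": 0.0, "az": -0.1}, {"claw": 0, "x": 0.0047, "y": -0.0294, "z": -0.023, "ax": 0.0, "ay": 0.0, "az": -9.4}, {"claw": 0, "x": 0.0094, "y": -0.0282, "z": -0.023, "ax": 0.0, "ay": 0.0, "az": -9.4}, {"claw": 0, "x": 0.0139, "y": -0.0263, "z": -0.023, "ax": 0.0, "ay": 0.0, "az": -9.4}, {"claw": 0, "x": 0.018, "y": -0.0237, "z": -0.023, "ax": 0.0, "ay": 0.0, "az": -9.4}, {"claw": 0, "x": 0.0216, "y": -0.0204, "z": -0.023, "ax": 0.0, "ay": 0.0, "az": -9.4}]
[{"claw": 0, "x": 0.0191, "y": -0.0191, "z": -0.001, "ax": 0.0, "ay": 0.0, "az": -9.0}, {"claw": 0, "x": 0.0218, "y": -0.0159, "z": -0.001, "ax": 0.0, "ay": 0.0, "az": -9.0}, {"claw": 0, "x": 0.0241, "y": -0.0123, "z": -0.001, "ax": 0.0, "ay": 0.0, "az": -9.0}, {"claw": 0, "x": 0.0257, "y": -0.0083, "z": -0.001, "ax": 0.0, "ay": 0.0, "az": -9.0}, {"claw": 0, "x": 0.0267, "y": -0.0042, "z": -0.001, "ax": 0.0, "ay": 0.0, "az": -9.0}, {"claw": 0, "x": 0.0, "y": 0.0, "z": 0.025, "ax": 0.0, "ay": 0.0, "az": 0.0}, {"claw": 0, "x": 0.0, "y": 0.0, "z": 0.025, "ax": 0.0, "ay": 0.0, "az": 0.0}, {"claw": 0, "x": 0.0, "y": 0.0, "z": 0.025, "ax": 0.0, "ay": 0.0, "az": 0.0}]
```

Emit:
jog_arm(commands=[{"claw": 0.03, "x": 0, "y": 0, "z": -0.002, "ax": 0, "ay": 0, "az": 0}, {"claw": 0.03, "x": 0, "y": 0, "z": -0.015, "ax": 0, "ay": 0, "az": 0}, {"claw": 0.03, "x": 0, "y": 0, "z": -0.02, "ax": 0, "ay": 0, "az": 0}, {"claw": 0, "x": 0.0047, "y": -0.0295, "z": -0.024, "ax": 0, "ay": 0, "az": -9.4}, {"claw": 0, "x": 0.0095, "y": -0.028, "z": -0.024, "ax": 0, "ay": 0, "az": -9.4}, {"claw": 0, "x": 0.014, "y": -0.0265, "z": -0.024, "ax": 0, "ay": 0, "az": -9.4}, {"claw": 0, "x": 0.018, "y": -0.0235, "z": -0.024, "ax": 0, "ay": 0, "az": -9.4}, {"claw": 0, "x": 0.0215, "y": -0.0205, "z": -0.024, "ax": 0, "ay": 0, "az": -9.4}])

```text
t: 14.3
ee_pos: [0.5131, 0.0348, 0.2522]
ee_rot: [[0.855, 0.518, 0.001], [0.518, -0.855, -0.001], [0.0, 0.001, -1.0]]
contact_force: [0.7, 0.7, 0.5]
width: -0.0001
grip_force: 0.0
```

Run:
```python
from h import *
where()
im=snapshot("top");c=camera_info("top")
for ce,st in blobs(im[200:335,380:450],(22,120,120),(35,255,255),4):
    w=wc(onz("top",ce[0]+380,ce[1]+200,.1,c));print(ce,w,np.arctan2(-(w[0]-54*np.sign(w[0])),w[1]+86))
plan([(0,195,250,0,5),(0,195,175,0,3)],0)
```

```text
t 14.3 case [ -1.5  58.9 252.2] yaw -44.7 q7 -1.08 F [0.7 0.7 0.5] w -0.0001 g 0.0
[54.5, 65.0] [ 29.05569293 -88.56324264 100.        ] 1.673195536404302
[{"claw": 0, "x": 0.0185, "y": -0.0184, "z": 0.0012, "ax": 0.1, "ay": -0.1, "az": -8.8}, {"claw": 0, "x": 0.0211, "y": -0.0153, "z": 0.0012, "ax": 0.1, "ay": -0.1, "az": -8.8}, {"claw": 0, "x": 0.0232, "y": -0.0119, "z": 0.0012, "ax": 0.1, "ay": -0.1, "az": -8.8}, {"claw": 0, "x": 0.0247, "y": -0.0082, "z": 0.0012, "ax": 0.1, "ay": -0.1, "az": -8.8}, {"claw": 0, "x": 0.0257, "y": -0.0043, "z": 0.0011, "ax": 0.1, "ay": -0.1, "az": -8.8}, {"claw": 0, "x": 0.0, "y": 0.0, "z": 0.025, "ax": 0.0, "ay": 0.0, "az": 0.0}, {"claw": 0, "x": 0.0, "y": 0.0, "z": 0.025, "ax": 0.0, "ay": 0.0, "az": 0.0}, {"claw": 0, "x": 0.0, "y": 0.0, "z": 0.025, "ax": 0.0, "ay": 0.0, "az": 0.0}]
```

Emit:
jog_arm(commands=[{"claw": 0, "x": 0.0185, "y": -0.0185, "z": 0.001, "ax": 0, "ay": 0, "az": -8.9}, {"claw": 0, "x": 0.021, "y": -0.0155, "z": 0.001, "ax": 0, "ay": 0, "az": -8.9}, {"claw": 0, "x": 0.0235, "y": -0.012, "z": 0.001, "ax": 0, "ay": 0, "az": -8.9}, {"claw": 0, "x": 0.025, "y": -0.008, "z": 0.001, "ax": 0, "ay": 0, "az": -8.9}, {"claw": 0, "x": 0.026, "y": -0.0045, "z": 0, "ax": 0, "ay": 0, "az": -8.9}, {"claw": 0, "x": 0, "y": 0, "z": 0.025, "ax": 0, "ay": 0, "az": 0}, {"claw": 0, "x": 0, "y": 0, "z": 0.025, "ax": 0, "ay": 0, "az": 0}, {"claw": 0, "x": 0, "y": 0, "z": 0.025, "ax": 0, "ay": 0, "az": 0}])

```text
t: 15.35
ee_pos: [0.5452, 0.1609, 0.1713]
ee_rot: [[0.253, 0.967, 0.001], [0.967, -0.253, -0.001], [-0.001, 0.001, -1.0]]
contact_force: [0.5, 1.0, 0.6]
width: -0.0003
grip_force: 0.0
```

Run:
```python
from h import *
where()
im=snapshot("top");c=camera_info("top")
for ce,st in blobs(im[200:335,380:450],(22,120,120),(35,255,255),4):
    w=wc(onz("top",ce[0]+380,ce[1]+200,.1,c));print(ce,w)
print(json.loads("1"));plan([(0,92,180,0,8),(0,48,186,0,4),(0,20,165,0,4)],0)
```

```text
t 15.35 case [ -1.  189.  171.3] yaw -0.6 q7 -0.62 F [0.5 1.  0.6] w -0.0003 g 0.0
[54.6, 64.9] [ 29.30585878 -88.72246886 100.        ]
[44.5, 92.4] [-31.17986766 -80.18242835 100.        ]
1
[{"claw": 0, "x": -0.012, "y": 0.0005, "z": -0.0014, "ax": 0.0, "ay": 0.0, "az": -0.1}, {"claw": 0, "x": -0.012, "y": 0.0005, "z": -0.0014, "ax": 0.0, "ay": 0.0, "az": -0.1}, {"claw": 0, "x": -0.012, "y": 0.0005, "z": -0.0014, "ax": 0.0, "ay": 0.0, "az": -0.1}, {"claw": 0, "x": -0.012, "y": 0.0004, "z": -0.0014, "ax": 0.0, "ay": 0.0, "az": -0.1}, {"claw": 0, "x": -0.012, "y": 0.0004, "z": -0.0014, "ax": 0.0, "ay": 0.0, "az": -0.1}, {"claw": 0, "x": -0.012, "y": 0.0004, "z": -0.0015, "ax": 0.0, "ay": 0.0, "az": -0.1}, {"claw": 0, "x": -0.012, "y": 0.0004, "z": -0.0015, "ax": 0.0, "ay": 0.0, "az": -0.1}, {"claw": 0, "x": -0.012, "y": 0.0004, "z": -0.0015, "ax": 0.0, "ay": 0.0, "az": -0.1}]
[{"claw": 0, "x": -0.011, "y": 0.0, "z": -0.0015, "ax": 0.0, "ay": 0.0, "az": 0.0}, {"claw": 0, "x": -0.011, "y": 0.0, "z": -0.0015, "ax": 0.0, "ay": 0.0, "az": 0.0}, {"claw": 0, "x": -0.011, "y": 0.0, "z": -0.0015, "ax": 0.0, "ay": 0.0, "az": 0.0}, {"claw": 0, "x": -0.011, "y": 0.0, "z": -0.0015, "ax": 0.0, "ay": 0.0, "az": 0.0}, {"claw": 0, "x": -0.007, "y": 0.0, "z": 0.0053, "ax": 0.0, "ay": 0.0, "az": 0.0}, {"claw": 0, "x": -0.007, "y": 0.0, "z": 0.0053, "ax": 0.0, "ay": 0.0, "az": 0.0}, {"claw": 0, "x": -0.007, "y": 0.0, "z": 0.0052, "ax": 0.0, "ay": 0.0, "az": 0.0}, {"claw": 0, "x": -0.007, "y": 0.0, "z": 0.0053, "ax": 0.0, "ay": 0.0, "az": 0.0}]
```

The near button may be only just clear (stud at y of about -79). I'll bring the lid upright first, then push that button further aside.

Emit:
jog_arm(commands=[{"claw": 0, "x": -0.0136, "y": 0.0005, "z": -0.0014, "ax": 0, "ay": 0, "az": 0}, {"claw": 0, "x": -0.0136, "y": 0.0005, "z": -0.0014, "ax": 0, "ay": 0, "az": 0}, {"claw": 0, "x": -0.0136, "y": 0, "z": -0.0014, "ax": 0, "ay": 0, "az": 0}, {"claw": 0, "x": -0.0136, "y": 0, "z": -0.0014, "ax": 0, "ay": 0, "az": 0}, {"claw": 0, "x": -0.0136, "y": 0, "z": -0.0014, "ax": 0, "ay": 0, "az": 0}, {"claw": 0, "x": -0.0136, "y": 0, "z": -0.0014, "ax": 0, "ay": 0, "az": 0}, {"claw": 0, "x": -0.0136, "y": 0, "z": -0.0014, "ax": 0, "ay": 0, "az": 0}, {"claw": 0, "x": -0.0136, "y": 0, "z": -0.0014, "ax": 0, "ay": 0, "az": 0}])

```text
t: 16.4
ee_pos: [0.5208, 0.0558, 0.1856]
ee_rot: [[0.253, 0.967, 0.006], [0.967, -0.253, 0.001], [0.002, 0.005, -1.0]]
contact_force: [1.2, 1.2, 1.1]
width: 0.0001
grip_force: 1.0
```

Run:
```python
from h import *
where()
plan([(0,80,255,0,3),(-15,0,255,-45,5),(-30,-58,150,-89,5),(-30,-58,94,-89,3)],0)
```

```text
t 16.4 case [  0.9  81.1 185.6] yaw -0.6 q7 -0.45 F [1.2 1.2 1.1] w 0.0001 g 1.0
[{"claw": 0, "x": -0.0003, "y": -0.0002, "z": -0.0231, "ax": 0.1, "ay": 0.0, "az": -0.2}, {"claw": 0, "x": -0.0003, "y": -0.0002, "z": -0.0231, "ax": 0.1, "ay": 0.0, "az": -0.2}, {"claw": 0, "x": -0.0004, "y": -0.0003, "z": -0.0231, "ax": 0.1, "ay": 0.0, "az": -0.2}, {"claw": 0, "x": -0.016, "y": -0.003, "z": 0.0, "ax": 0.0, "ay": 0.0, "az": 9.0}, {"claw": 0, "x": -0.0163, "y": -0.0005, "z": 0.0, "ax": 0.0, "ay": 0.0, "az": 9.0}, {"claw": 0, "x": -0.0161, "y": 0.0021, "z": 0.0, "ax": 0.0, "ay": 0.0, "az": 9.0}, {"claw": 0, "x": -0.0156, "y": 0.0046, "z": 0.0, "ax": 0.0, "ay": 0.0, "az": 9.0}, {"claw": 0, "x": -0.0147, "y": 0.007, "z": 0.0, "ax": 0.0, "ay": 0.0, "az": 9.0}]
[{"claw": 0, "x": -0.0103, "y": 0.0061, "z": 0.021, "ax": 0.0, "ay": 0.0, "az": 8.8}, {"claw": 0, "x": -0.0093, "y": 0.0076, "z": 0.021, "ax": 0.0, "ay": 0.0, "az": 8.8}, {"claw": 0, "x": -0.008, "y": 0.0089, "z": 0.021, "ax": 0.0, "ay": 0.0, "az": 8.8}, {"claw": 0, "x": -0.0065, "y": 0.01, "z": 0.021, "ax": 0.0, "ay": 0.0, "az": 8.8}, {"claw": 0, "x": -0.0049, "y": 0.0109, "z": 0.021, "ax": 0.0, "ay": 0.0, "az": 8.8}, {"claw": 0, "x": 0.0, "y": 0.0, "z": 0.0187, "ax": 0.0, "ay": 0.0, "az": 0.0}, {"claw": 0, "x": 0.0, "y": 0.0, "z": 0.0187, "ax": 0.0, "ay": 0.0, "az": 0.0}, {"claw": 0, "x": 0.0, "y": 0.0, "z": 0.0187, "ax": 0.0, "ay": 0.0, "az": 0.0}]
```

Emit:
jog_arm(commands=[{"claw": 0, "x": 0, "y": 0, "z": -0.023, "ax": 0, "ay": 0, "az": 0}, {"claw": 0, "x": 0, "y": 0, "z": -0.023, "ax": 0, "ay": 0, "az": 0}, {"claw": 0, "x": 0, "y": 0, "z": -0.023, "ax": 0, "ay": 0, "az": -0.6}, {"claw": 0, "x": -0.016, "y": -0.003, "z": 0, "ax": 0, "ay": 0, "az": 9}, {"claw": 0, "x": -0.0165, "y": -0.0005, "z": 0, "ax": 0, "ay": 0, "az": 9}, {"claw": 0, "x": -0.016, "y": 0.002, "z": 0, "ax": 0, "ay": 0, "az": 9}, {"claw": 0, "x": -0.0155, "y": 0.0045, "z": 0, "ax": 0, "ay": 0, "az": 9}, {"claw": 0, "x": -0.0145, "y": 0.007, "z": 0, "ax": 0, "ay": 0, "az": 9}])

```text
t: 17.4
ee_pos: [0.4824, -0.0201, 0.2511]
ee_rot: [[0.862, 0.508, -0.004], [0.508, -0.862, -0.001], [-0.004, -0.001, -1.0]]
contact_force: [-0.1, 0.2, -0.1]
width: -0.0002
grip_force: 0.0
```

Emit:
jog_arm(commands=[{"claw": 0, "x": -0.0095, "y": 0.005, "z": 0.021, "ax": 0, "ay": 0, "az": 8.8}, {"claw": 0, "x": -0.0085, "y": 0.0065, "z": 0.021, "ax": 0, "ay": 0, "az": 8.8}, {"claw": 0, "x": -0.0075, "y": 0.0075, "z": 0.021, "ax": 0, "ay": 0, "az": 8.8}, {"claw": 0, "x": -0.006, "y": 0.0085, "z": 0.021, "ax": 0, "ay": 0, "az": 8.8}, {"claw": 0, "x": -0.0045, "y": 0.0095, "z": 0.021, "ax": 0, "ay": 0, "az": 8.8}, {"claw": 0, "x": 0, "y": 0, "z": 0.0185, "ax": 0, "ay": 0, "az": 0}, {"claw": 0, "x": 0, "y": 0, "z": 0.0185, "ax": 0, "ay": 0, "az": 0}, {"claw": 0, "x": 0, "y": 0, "z": 0.016, "ax": 0, "ay": 0, "az": 0}])

```text
t: 18.4
ee_pos: [0.4555, -0.0646, 0.0929]
ee_rot: [[0.974, -0.228, -0.003], [-0.228, -0.974, -0.001], [-0.003, 0.001, -1.0]]
contact_force: [-0.8, -0.2, -0.2]
width: 0.0003
grip_force: 0.0
```

Run:
```python
from h import *
where()
plan([(-30,-69,94,-90,4),(-30,-66,94,-90,1),(-30,-55,150,-90,3),(-15,0,255,-45,5),(0,85,255,0,5),(0,105,230,0,1),(0,105,175,0,3)],0)
```

```text
t 18.4 case [-33.1 -51.6  92.9] yaw -89.1 q7 -1.39 F [-0.8 -0.2 -0.2] w 0.0003 g 0.0
[{"claw": 0, "x": 0.0007, "y": 0.0044, "z": -0.0003, "ax": 0.0, "ay": 0.0, "az": 0.2}, {"claw": 0, "x": 0.0007, "y": 0.0044, "z": -0.0003, "ax": 0.0, "ay": 0.0, "az": 0.2}, {"claw": 0, "x": 0.0007, "y": 0.0044, "z": -0.0003, "ax": 0.0, "ay": 0.0, "az": 0.2}, {"claw": 0, "x": 0.0008, "y": 0.0044, "z": -0.0003, "ax": 0.0, "ay": 0.0, "az": 0.2}, {"claw": 0, "x": 0.0, "y": -0.003, "z": 0.0, "ax": 0.0, "ay": 0.0, "az": 0.0}, {"claw": 0, "x": 0.0, "y": -0.0037, "z": -0.0187, "ax": 0.0, "ay": 0.0, "az": 0.0}, {"claw": 0, "x": 0.0, "y": -0.0037, "z": -0.0187, "ax": 0.0, "ay": 0.0, "az": 0.0}, {"claw": 0, "x": 0.0, "y": -0.0037, "z": -0.0187, "ax": 0.0, "ay": 0.0, "az": 0.0}]
[{"claw": 0, "x": 0.003, "y": -0.011, "z": -0.021, "ax": 0.0, "ay": 0.0, "az": -9.0}, {"claw": 0, "x": 0.0047, "y": -0.0104, "z": -0.021, "ax": 0.0, "ay": 0.0, "az": -9.0}, {"claw": 0, "x": 0.0063, "y": -0.0095, "z": -0.021, "ax": 0.0, "ay": 0.0, "az": -9.0}, {"claw": 0, "x": 0.0077, "y": -0.0084, "z": -0.021, "ax": 0.0, "ay": 0.0, "az": -9.0}, {"claw": 0, "x": 0.0089, "y": -0.0071, "z": -0.021, "ax": 0.0, "ay": 0.0, "az": -9.0}, {"claw": 0, "x": 0.0141, "y": -0.0099, "z": 0.0, "ax": 0.0, "ay": 0.0, "az": -9.0}, {"claw": 0, "x": 0.0155, "y": -0.0076, "z": 0.0, "ax": 0.0, "ay": 0.0, "az": -9.0}, {"claw": 0, "x": 0.0165, "y": -0.005, "z": 0.0, "ax": 0.0, "ay": 0.0, "az": -9.0}]
[{"claw": 0, "x": 0.0171, "y": -0.0024, "z": 0.0, "ax": 0.0, "ay": 0.0, "az": -9.0}, {"claw": 0, "x": 0.0173, "y": 0.0003, "z": 0.0, "ax": 0.0, "ay": 0.0, "az": -9.0}, {"claw": 0, "x": 0.02, "y": 0.0, "z": 0.025, "ax": 0.0, "ay": 0.0, "az": 0.0}, {"claw": 0, "x": 0.0, "y": 0.0, "z": 0.0183, "ax": 0.0, "ay": 0.0, "az": 0.0}, {"claw": 0, "x": 0.0, "y": 0.0, "z": 0.0183, "ax": 0.0, "ay": 0.0, "az": 0.0}, {"claw": 0, "x": 0.0, "y": 0.0, "z": 0.0183, "ax": 0.0, "ay": 0.0, "az": 0.0}]
```

Emit:
jog_arm(commands=[{"claw": 0, "x": 0.0005, "y": 0.0046, "z": 0, "ax": 0, "ay": 0, "az": 0}, {"claw": 0, "x": 0.0005, "y": 0.0046, "z": 0, "ax": 0, "ay": 0, "az": 0}, {"claw": 0, "x": 0.0005, "y": 0.0046, "z": 0, "ax": 0, "ay": 0, "az": 0}, {"claw": 0, "x": 0.0005, "y": 0.005, "z": 0, "ax": 0, "ay": 0, "az": 0}, {"claw": 0, "x": 0, "y": 0, "z": 0, "ax": 0, "ay": 0, "az": 0}, {"claw": 0, "x": 0, "y": -0.006, "z": -0.015, "ax": 0, "ay": 0, "az": 0}, {"claw": 0, "x": 0, "y": -0.004, "z": -0.02, "ax": 0, "ay": 0, "az": 0}, {"claw": 0, "x": 0, "y": -0.004, "z": -0.022, "ax": 0, "ay": 0, "az": 0}])

```text
t: 19.4
ee_pos: [0.458, -0.068, 0.1511]
ee_rot: [[0.974, -0.226, -0.001], [-0.226, -0.974, -0.0], [-0.001, 0.0, -1.0]]
contact_force: [-1.0, -0.8, -1.2]
width: -0.0003
grip_force: 0.0
```

Emit:
jog_arm(commands=[{"claw": 0, "x": 0.003, "y": -0.011, "z": -0.021, "ax": 0, "ay": 0, "az": -9}, {"claw": 0, "x": 0.0047, "y": -0.0105, "z": -0.021, "ax": 0, "ay": 0, "az": -9}, {"claw": 0, "x": 0.0063, "y": -0.0095, "z": -0.021, "ax": 0, "ay": 0, "az": -9}, {"claw": 0, "x": 0.0077, "y": -0.0085, "z": -0.021, "ax": 0, "ay": 0, "az": -9}, {"claw": 0, "x": 0.009, "y": -0.007, "z": -0.021, "ax": 0, "ay": 0, "az": -9}, {"claw": 0, "x": 0.014, "y": -0.01, "z": 0, "ax": 0, "ay": 0, "az": -9}, {"claw": 0, "x": 0.0155, "y": -0.0075, "z": 0, "ax": 0, "ay": 0, "az": -9}, {"claw": 0, "x": 0.0165, "y": -0.005, "z": 0, "ax": 0, "ay": 0, "az": -9}])

```text
t: 20.4
ee_pos: [0.5057, 0.0299, 0.2557]
ee_rot: [[0.512, 0.859, -0.001], [0.859, -0.512, -0.0], [-0.001, -0.0, -1.0]]
contact_force: [-0.3, -0.1, -0.0]
width: -0.0001
grip_force: 0.0
```

Run:
```python
from h import *
where()
im=snapshot("top");c=camera_info("top")
for ce,st in blobs(im[200:335,380:450],(22,120,120),(35,255,255),4):
    w=wc(onz("top",ce[0]+380,ce[1]+200,.1,c));print(ce,w)
plan([(0,108,255,0,4),(0,108,178,0,4)],0)
```

```text
t 20.4 case [ -7.5  52.4 255.7] yaw -16.7 q7 -0.66 F [-0.3 -0.1 -0. ] w -0.0001 g 0.0
[55.6, 64.8] [ 29.97350649 -90.7030877  100.        ]
[{"claw": 0, "x": 0.0131, "y": -0.002, "z": 0.0002, "ax": 0.0, "ay": 0.0, "az": -4.1}, {"claw": 0, "x": 0.0132, "y": -0.0011, "z": 0.0002, "ax": 0.0, "ay": 0.0, "az": -4.1}, {"claw": 0, "x": 0.0133, "y": -0.0001, "z": 0.0002, "ax": 0.0, "ay": 0.0, "az": -4.1}, {"claw": 0, "x": 0.0132, "y": 0.0008, "z": 0.0002, "ax": 0.0, "ay": 0.0, "az": -4.1}, {"claw": 0, "x": 0.0, "y": 0.0, "z": 0.0192, "ax": 0.0, "ay": 0.0, "az": 0.0}, {"claw": 0, "x": 0.0, "y": 0.0, "z": 0.0193, "ax": 0.0, "ay": 0.0, "az": 0.0}, {"claw": 0, "x": 0.0, "y": 0.0, "z": 0.0193, "ax": 0.0, "ay": 0.0, "az": 0.0}, {"claw": 0, "x": 0.0, "y": 0.0, "z": 0.0192, "ax": 0.0, "ay": 0.0, "az": 0.0}]
```

Emit:
jog_arm(commands=[{"claw": 0, "x": 0.013, "y": -0.002, "z": 0, "ax": 0, "ay": 0, "az": -4.1}, {"claw": 0, "x": 0.013, "y": -0.001, "z": 0, "ax": 0, "ay": 0, "az": -4.1}, {"claw": 0, "x": 0.0135, "y": 0, "z": 0, "ax": 0, "ay": 0, "az": -4.1}, {"claw": 0, "x": 0.0135, "y": 0.001, "z": 0, "ax": 0, "ay": 0, "az": -4.1}, {"claw": 0, "x": 0, "y": 0, "z": 0.015, "ax": 0, "ay": 0, "az": 0}, {"claw": 0, "x": 0, "y": 0, "z": 0.02, "ax": 0, "ay": 0, "az": 0}, {"claw": 0, "x": 0, "y": 0, "z": 0.021, "ax": 0, "ay": 0, "az": 0}, {"claw": 0, "x": 0, "y": 0, "z": 0.021, "ax": 0, "ay": 0, "az": 0}])

```text
t: 21.45
ee_pos: [0.5254, 0.0773, 0.177]
ee_rot: [[0.257, 0.966, -0.002], [0.966, -0.257, -0.001], [-0.002, -0.002, -1.0]]
contact_force: [-0.2, -0.2, -0.9]
width: -0.0001
grip_force: 0.0
```

Run:
```python
from h import *
where()
im=snapshot("top");c=camera_info("top")
for ce,st in blobs(im[200:335,380:450],(22,120,120),(35,255,255),4):
    w=wc(onz("top",ce[0]+380,ce[1]+200,.1,c));print(ce,st,w)
im=snapshot("side");c=camera_info("side")
for ce,st in blobs(im[240:340,210:350],(22,120,120),(35,255,255),4):
    w=wc(onz("side",ce[0]+210,ce[1]+240,.095,c));print("side",ce,st,w)
f=lambda q,r=115:(0,78-r*np.cos(q)+3*np.sin(q)+11,73+r*np.sin(q)+3*np.cos(q),0)
plan([(0,60,182,0,4)]+[(*f(q),1) for q in np.linspace(1.25,.15,12)],0)
```

```text
t 21.45 case [1.000e-01 1.031e+02 1.770e+02] yaw -0.8 q7 -0.5 F [-0.2 -0.2 -0.9] w -0.0001 g 0.0
[54.5, 65.0] [52, 63, 6, 5, 24] [ 29.05569293 -88.56324264 100.        ]
[45.8, 92.2] [43, 90, 6, 5, 25] [-30.17312761 -82.71703448 100.        ]
side [132.2, 35.2] [127, 28, 13, 14, 65] [96.27344139 63.90058997 95.        ]
side [34.9, 51.1] [33, 48, 4, 8, 24] [-30.82385422 -86.39635341  95.        ]
side [55.6, 63.5] [54, 59, 4, 10, 24] [ 27.61757492 -90.00496419  95.        ]
[{"claw": 0, "x": -0.0106, "y": 0.0005, "z": -0.0015, "ax": -0.1, "ay": 0.1, "az": -0.2}, {"claw": 0, "x": -0.0106, "y": 0.0005, "z": -0.0015, "ax": -0.1, "ay": 0.1, "az": -0.2}, {"claw": 0, "x": -0.0106, "y": 0.0004, "z": -0.0015, "ax": -0.1, "ay": 0.1, "az": -0.2}, {"claw": 0, "x": -0.0106, "y": 0.0004, "z": -0.0015, "ax": -0.1, "ay": 0.1, "az": -0.2}, {"claw": 0, "x": -0.0044, "y": 0.0, "z": -0.0011, "ax": 0.0, "ay": 0.0, "az": 0.0}, {"claw": 0, "x": -0.0108, "y": 0.0, "z": 0.0039, "ax": 0.0, "ay": 0.0, "az": 0.0}, {"claw": 0, "x": -0.0104, "y": 0.0, "z": 0.0049, "ax": 0.0, "ay": 0.0, "az": 0.0}, {"claw": 0, "x": -0.0098, "y": 0.0, "z": 0.006, "ax": 0.0, "ay": 0.0, "az": 0.0}]
[{"claw": 0, "x": -0.0092, "y": 0.0, "z": 0.0069, "ax": 0.0, "ay": 0.0, "az": 0.0}, {"claw": 0, "x": -0.0085, "y": 0.0, "z": 0.0078, "ax": 0.0, "ay": 0.0, "az": 0.0}, {"claw": 0, "x": -0.0076, "y": 0.0, "z": 0.0086, "ax": 0.0, "ay": 0.0, "az": 0.0}, {"claw": 0, "x": -0.0067, "y": 0.0, "z": 0.0093, "ax": 0.0, "ay": 0.0, "az": 0.0}, {"claw": 0, "x": -0.0058, "y": 0.0, "z": 0.0099, "ax": 0.0, "ay": 0.0, "az": 0.0}, {"claw": 0, "x": -0.0048, "y": 0.0, "z": 0.0105, "ax": 0.0, "ay": 0.0, "az": 0.0}, {"claw": 0, "x": -0.0037, "y": 0.0, "z": 0.0109, "ax": 0.0, "ay": 0.0, "az": 0.0}, {"claw": 0, "x": -0.0026, "y": 0.0, "z": 0.0112, "ax": 0.0, "ay": 0.0, "az": 0.0}]
```

Emit:
jog_arm(commands=[{"claw": 0, "x": -0.0106, "y": 0, "z": -0.0015, "ax": 0, "ay": 0, "az": -0.4}, {"claw": 0, "x": -0.0106, "y": 0, "z": -0.0015, "ax": 0, "ay": 0, "az": -0.4}, {"claw": 0, "x": -0.0106, "y": 0, "z": -0.0015, "ax": 0, "ay": 0, "az": 0}, {"claw": 0, "x": -0.0106, "y": 0, "z": -0.0015, "ax": 0, "ay": 0, "az": 0}, {"claw": 0, "x": -0.0044, "y": 0, "z": -0.001, "ax": 0, "ay": 0, "az": 0}, {"claw": 0, "x": -0.0108, "y": 0, "z": 0.0039, "ax": 0, "ay": 0, "az": 0}, {"claw": 0, "x": -0.0104, "y": 0, "z": 0.0049, "ax": 0, "ay": 0, "az": 0}, {"claw": 0, "x": -0.0098, "y": 0, "z": 0.006, "ax": 0, "ay": 0, "az": 0}])

```text
t: 22.55
ee_pos: [0.5077, 0.0022, 0.1706]
ee_rot: [[0.24, 0.971, 0.0], [0.971, -0.24, -0.0], [-0.0, 0.0, -1.0]]
contact_force: [0.9, 0.5, 2.0]
width: 0.0004
grip_force: 0.7
```

Emit:
jog_arm(commands=[{"claw": 0, "x": -0.0092, "y": 0, "z": 0.0069, "ax": 0, "ay": 0, "az": 0}, {"claw": 0, "x": -0.0085, "y": 0, "z": 0.0078, "ax": 0, "ay": 0, "az": 0}, {"claw": 0, "x": -0.0076, "y": 0, "z": 0.0086, "ax": 0, "ay": 0, "az": 0}, {"claw": 0, "x": -0.0067, "y": 0, "z": 0.0093, "ax": 0, "ay": 0, "az": 0}, {"claw": 0, "x": -0.0058, "y": 0, "z": 0.0099, "ax": 0, "ay": 0, "az": 0}, {"claw": 0, "x": -0.0048, "y": 0, "z": 0.0105, "ax": 0, "ay": 0, "az": 0}, {"claw": 0, "x": -0.0037, "y": 0, "z": 0.0109, "ax": 0, "ay": 0, "az": 0}, {"claw": 0, "x": -0.0026, "y": 0, "z": 0.0112, "ax": 0, "ay": 0, "az": 0}])

```text
t: 23.55
ee_pos: [0.4959, -0.0445, 0.095]
ee_rot: [[0.24, 0.971, -0.0], [0.971, -0.24, -0.0], [-0.0, -0.0, -1.0]]
contact_force: [0.6, -0.3, 1.2]
width: -0.0002
grip_force: 0.4
```

Run:
```python
from h import *
where()
im=snapshot("top");c=camera_info("top")
for ce,st in blobs(im[200:335,380:450],(22,120,120),(35,255,255),4):
    w=wc(onz("top",ce[0]+380,ce[1]+200,.1,c));print(ce,st,w)
plan([(0,-30,74,0,6)],0)
```

```text
t 23.55 case [  1.1 -22.1  95. ] yaw 0.2 q7 -0.26 F [ 0.6 -0.3  1.2] w -0.0002 g 0.4
[{"claw": 0, "x": -0.0012, "y": 0.0, "z": 0.0033, "ax": 0.0, "ay": 0.0, "az": 0.0}, {"claw": 0, "x": -0.0012, "y": 0.0, "z": 0.0033, "ax": 0.0, "ay": 0.0, "az": 0.0}, {"claw": 0, "x": -0.0012, "y": 0.0, "z": 0.0033, "ax": 0.0, "ay": 0.0, "az": 0.0}, {"claw": 0, "x": -0.0012, "y": 0.0, "z": 0.0033, "ax": 0.0, "ay": 0.0, "az": 0.0}, {"claw": 0, "x": -0.0012, "y": 0.0, "z": 0.0033, "ax": 0.0, "ay": 0.0, "az": 0.0}, {"claw": 0, "x": -0.0012, "y": 0.0, "z": 0.0033, "ax": 0.0, "ay": 0.0, "az": 0.0}]
```

Emit:
jog_arm(commands=[{"claw": 0, "x": -0.0012, "y": 0, "z": 0.0033, "ax": 0, "ay": 0, "az": 0}, {"claw": 0, "x": -0.0012, "y": 0, "z": 0.0033, "ax": 0, "ay": 0, "az": 0}, {"claw": 0, "x": -0.0012, "y": 0, "z": 0.0033, "ax": 0, "ay": 0, "az": 0}, {"claw": 0, "x": -0.0012, "y": 0, "z": 0.0033, "ax": 0, "ay": 0, "az": 0}, {"claw": 0, "x": -0.001, "y": 0, "z": 0.0033, "ax": 0, "ay": 0, "az": 0}, {"claw": 0, "x": 0, "y": 0, "z": 0.003, "ax": 0, "ay": 0, "az": 0}, {"claw": 0, "x": 0, "y": 0, "z": 0.0025, "ax": 0, "ay": 0, "az": 0}, {"claw": 0, "x": 0, "y": 0, "z": 0, "ax": 0, "ay": 0, "az": 0}])

```text
t: 24.6
ee_pos: [0.4949, -0.0501, 0.0758]
ee_rot: [[0.24, 0.971, 0.001], [0.971, -0.24, -0.0], [-0.0, 0.001, -1.0]]
contact_force: [-3.7, 0.7, 23.7]
width: -0.0001
grip_force: 11.4
```

Run:
```python
from h import *
where()
```

```text
t 24.6 case [  1.5 -27.9  75.8] yaw 0.2 q7 -0.25 F [-3.7  0.7 23.7] w -0.0001 g 11.4
```

Run:
```python
from h import *
plan([(0,-40,125,-8,3),(-30.5,-82,130,-80,8),(-30.5,-82,93,-80,4),(-30.5,-82,93,-80,1)],.034)
```

```text
[{"claw": 0.034, "x": -0.004, "y": -0.0005, "z": -0.0164, "ax": 0.0, "ay": 0.0, "az": 2.7}, {"claw": 0.034, "x": -0.0041, "y": -0.0003, "z": -0.0164, "ax": 0.0, "ay": 0.0, "az": 2.7}, {"claw": 0.034, "x": -0.0041, "y": -0.0001, "z": -0.0164, "ax": 0.0, "ay": 0.0, "az": 2.7}, {"claw": 0.034, "x": -0.0057, "y": -0.003, "z": -0.0006, "ax": 0.0, "ay": 0.0, "az": 9.0}, {"claw": 0.034, "x": -0.0061, "y": -0.0021, "z": -0.0006, "ax": 0.0, "ay": 0.0, "az": 9.0}, {"claw": 0.034, "x": -0.0064, "y": -0.0011, "z": -0.0006, "ax": 0.0, "ay": 0.0, "az": 9.0}, {"claw": 0.034, "x": -0.0065, "y": -0.0001, "z": -0.0006, "ax": 0.0, "ay": 0.0, "az": 9.0}, {"claw": 0.034, "x": -0.0064, "y": 0.0009, "z": -0.0006, "ax": 0.0, "ay": 0.0, "az": 9.0}]
[{"claw": 0.034, "x": -0.0062, "y": 0.0019, "z": -0.0006, "ax": 0.0, "ay": 0.0, "az": 9.0}, {"claw": 0.034, "x": -0.0058, "y": 0.0028, "z": -0.0006, "ax": 0.0, "ay": 0.0, "az": 9.0}, {"claw": 0.034, "x": -0.0053, "y": 0.0037, "z": -0.0006, "ax": 0.0, "ay": 0.0, "az": 9.0}, {"claw": 0.034, "x": 0.0, "y": 0.0, "z": 0.0093, "ax": 0.0, "ay": 0.0, "az": 0.0}, {"claw": 0.034, "x": 0.0, "y": 0.0, "z": 0.0092, "ax": 0.0, "ay": 0.0, "az": 0.0}, {"claw": 0.034, "x": 0.0, "y": 0.0, "z": 0.0092, "ax": 0.0, "ay": 0.0, "az": 0.0}, {"claw": 0.034, "x": 0.0, "y": 0.0, "z": 0.0093, "ax": 0.0, "ay": 0.0, "az": 0.0}, {"claw": 0.034, "x": 0.0, "y": 0.0, "z": 0.0, "ax": 0.0, "ay": 0.0, "az": 0.0}]
```

Emit:
jog_arm(commands=[{"claw": 0, "x": 0, "y": 0, "z": -0.014, "ax": 0, "ay": 0, "az": 0}, {"claw": 0.034, "x": -0.006, "y": 0, "z": -0.0165, "ax": 0, "ay": 0, "az": 4}, {"claw": 0.034, "x": -0.006, "y": 0, "z": -0.0165, "ax": 0, "ay": 0, "az": 4}, {"claw": 0.034, "x": -0.0057, "y": -0.003, "z": -0.0006, "ax": 0, "ay": 0, "az": 9}, {"claw": 0.034, "x": -0.006, "y": -0.002, "z": -0.0006, "ax": 0, "ay": 0, "az": 9}, {"claw": 0.034, "x": -0.0064, "y": -0.001, "z": -0.0006, "ax": 0, "ay": 0, "az": 9}, {"claw": 0.034, "x": -0.0065, "y": 0, "z": -0.0006, "ax": 0, "ay": 0, "az": 9}, {"claw": 0.034, "x": -0.0064, "y": 0.001, "z": -0.0006, "ax": 0, "ay": 0, "az": 9}])

```text
t: 25.6
ee_pos: [0.4668, -0.083, 0.1245]
ee_rot: [[0.923, 0.385, 0.001], [0.385, -0.923, 0.0], [0.001, 0.0, -1.0]]
contact_force: [-1.0, 0.1, -0.5]
width: 0.034
grip_force: 0.0
```

Run:
```python
from h import *
where()
plan([(-30.5,-82,125,-80,4),(-30.5,-82,93,-80,4)],.034)
```

```text
t 25.6 case [-17.7 -66.6 124.5] yaw -53.2 q7 -0.83 F [-1.   0.1 -0.5] w 0.034 g 0.0
[{"claw": 0.034, "x": -0.0049, "y": 0.0012, "z": -0.0001, "ax": 0.0, "ay": 0.0, "az": 6.7}, {"claw": 0.034, "x": -0.0047, "y": 0.0017, "z": -0.0001, "ax": 0.0, "ay": 0.0, "az": 6.7}, {"claw": 0.034, "x": -0.0045, "y": 0.0023, "z": -0.0001, "ax": 0.0, "ay": 0.0, "az": 6.7}, {"claw": 0.034, "x": -0.0042, "y": 0.0028, "z": -0.0001, "ax": 0.0, "ay": 0.0, "az": 6.7}, {"claw": 0.034, "x": 0.0, "y": 0.0, "z": 0.008, "ax": 0.0, "ay": 0.0, "az": 0.0}, {"claw": 0.034, "x": 0.0, "y": 0.0, "z": 0.008, "ax": 0.0, "ay": 0.0, "az": 0.0}, {"claw": 0.034, "x": 0.0, "y": 0.0, "z": 0.008, "ax": 0.0, "ay": 0.0, "az": 0.0}, {"claw": 0.034, "x": 0.0, "y": 0.0, "z": 0.008, "ax": 0.0, "ay": 0.0, "az": 0.0}]
```

Emit:
jog_arm(commands=[{"claw": 0.034, "x": -0.005, "y": 0.001, "z": 0, "ax": 0, "ay": 0, "az": 6.7}, {"claw": 0.034, "x": -0.0047, "y": 0.0017, "z": 0, "ax": 0, "ay": 0, "az": 6.7}, {"claw": 0.034, "x": -0.0045, "y": 0.0023, "z": 0, "ax": 0, "ay": 0, "az": 6.7}, {"claw": 0.034, "x": -0.0042, "y": 0.0028, "z": 0, "ax": 0, "ay": 0, "az": 6.7}, {"claw": 0.034, "x": 0, "y": 0, "z": 0, "ax": 0, "ay": 0, "az": 0}, {"claw": 0.034, "x": 0, "y": 0, "z": 0.009, "ax": 0, "ay": 0, "az": 0}, {"claw": 0.034, "x": 0, "y": 0, "z": 0.01, "ax": 0, "ay": 0, "az": 0}, {"claw": 0.034, "x": 0, "y": 0, "z": 0.011, "ax": 0, "ay": 0, "az": 0}])

```text
t: 26.6
ee_pos: [0.4507, -0.0942, 0.0929]
ee_rot: [[0.998, -0.064, -0.0], [-0.064, -0.998, 0.0], [-0.0, -0.0, -1.0]]
contact_force: [0.5, 0.9, 0.7]
width: 0.034
grip_force: 0.0
```

Run:
```python
from h import *
where()
A=lambda s:[(s*54-24*np.sin(a),-86+24*np.cos(a),92,np.degrees(a),1) for a in np.linspace(-1.4,0,11)[1:]]
plan([(-30.5,-82,92,-80,2)]+A(-1)+[(-54,-62,92,0,4)],.016)
```

```text
t 26.6 case [-30.6 -81.4  92.9] yaw -79.6 q7 -1.07 F [0.5 0.9 0.7] w 0.034 g 0.0
[{"claw": 0.016, "x": 0.0, "y": 0.0003, "z": 0.0005, "ax": 0.0, "ay": 0.0, "az": 0.2}, {"claw": 0.016, "x": 0.0, "y": 0.0003, "z": 0.0005, "ax": 0.0, "ay": 0.0, "az": 0.2}, {"claw": 0.016, "x": -0.0001, "y": -0.0034, "z": 0.0, "ax": 0.0, "ay": 0.0, "az": -7.8}, {"claw": 0.016, "x": -0.0002, "y": -0.0033, "z": 0.0, "ax": 0.0, "ay": 0.0, "az": -8.0}, {"claw": 0.016, "x": -0.0002, "y": -0.0033, "z": 0.0, "ax": 0.0, "ay": 0.0, "az": -8.0}, {"claw": 0.016, "x": -0.0002, "y": -0.0033, "z": 0.0, "ax": 0.0, "ay": 0.0, "az": -8.0}, {"claw": 0.016, "x": -0.0002, "y": -0.0033, "z": 0.0, "ax": 0.0, "ay": 0.0, "az": -8.0}, {"claw": 0.016, "x": -0.0002, "y": -0.0033, "z": 0.0, "ax": 0.0, "ay": 0.0, "az": -8.0}]
[{"claw": 0.016, "x": -0.0002, "y": -0.0033, "z": 0.0, "ax": 0.0, "ay": 0.0, "az": -8.0}, {"claw": 0.016, "x": -0.0002, "y": -0.0033, "z": 0.0, "ax": 0.0, "ay": 0.0, "az": -8.0}, {"claw": 0.016, "x": -0.0002, "y": -0.0033, "z": 0.0, "ax": 0.0, "ay": 0.0, "az": -8.0}, {"claw": 0.016, "x": -0.0002, "y": -0.0033, "z": 0.0, "ax": 0.0, "ay": 0.0, "az": -8.0}, {"claw": 0.016, "x": 0.0, "y": 0.0, "z": 0.0, "ax": 0.0, "ay": 0.0, "az": 0.0}, {"claw": 0.016, "x": 0.0, "y": 0.0, "z": 0.0, "ax": 0.0, "ay": 0.0, "az": 0.0}, {"claw": 0.016, "x": 0.0, "y": 0.0, "z": 0.0, "ax": 0.0, "ay": 0.0, "az": 0.0}, {"claw": 0.016, "x": 0.0, "y": 0.0, "z": 0.0, "ax": 0.0, "ay": 0.0, "az": 0.0}]
```

Emit:
jog_arm(commands=[{"claw": 0.014, "x": 0, "y": 0, "z": 0, "ax": 0, "ay": 0, "az": 0}, {"claw": 0.014, "x": 0, "y": 0, "z": 0, "ax": 0, "ay": 0, "az": 0}, {"claw": 0.014, "x": -0.0001, "y": -0.0033, "z": 0, "ax": 0, "ay": 0, "az": -8}, {"claw": 0.014, "x": -0.0002, "y": -0.0033, "z": 0, "ax": 0, "ay": 0, "az": -8}, {"claw": 0.014, "x": -0.0002, "y": -0.0033, "z": 0, "ax": 0, "ay": 0, "az": -8}, {"claw": 0.014, "x": -0.0002, "y": -0.0033, "z": 0, "ax": 0, "ay": 0, "az": -8}, {"claw": 0.014, "x": -0.0002, "y": -0.0033, "z": 0, "ax": 0, "ay": 0, "az": -8}, {"claw": 0.014, "x": -0.0002, "y": -0.0033, "z": 0, "ax": 0, "ay": 0, "az": -8}])

```text
t: 27.6
ee_pos: [0.4447, -0.0768, 0.0942]
ee_rot: [[0.713, 0.702, 0.001], [0.702, -0.713, -0.001], [0.0, 0.002, -1.0]]
contact_force: [0.0, -2.4, -0.2]
width: 0.0141
grip_force: 0.6
```

Emit:
jog_arm(commands=[{"claw": 0.014, "x": -0.0002, "y": -0.0033, "z": 0, "ax": 0, "ay": 0, "az": -8}, {"claw": 0.014, "x": -0.0002, "y": -0.0033, "z": 0, "ax": 0, "ay": 0, "az": -8}, {"claw": 0.014, "x": -0.0002, "y": -0.0033, "z": 0, "ax": 0, "ay": 0, "az": -8}, {"claw": 0.014, "x": -0.0002, "y": -0.0033, "z": 0, "ax": 0, "ay": 0, "az": -8}, {"claw": 0.014, "x": 0, "y": 0, "z": 0, "ax": 0, "ay": 0, "az": 0}, {"claw": 0.014, "x": 0, "y": 0, "z": 0, "ax": 0, "ay": 0, "az": 0}, {"claw": 0.014, "x": 0, "y": 0, "z": 0, "ax": 0, "ay": 0, "az": 0}, {"claw": 0.014, "x": 0, "y": 0, "z": 0, "ax": 0, "ay": 0, "az": 0}])

```text
t: 28.6
ee_pos: [0.4335, -0.0696, 0.0939]
ee_rot: [[0.237, 0.972, 0.001], [0.972, -0.237, -0.0], [0.0, 0.001, -1.0]]
contact_force: [1.3, -0.3, -0.4]
width: 0.0141
grip_force: 0.6
```

Run:
```python
from h import *
where()
plan([(-54,-62,92.5,0,3)],.016)
```

```text
t 28.6 case [-53.2 -61.8  93.9] yaw 0.4 q7 -0.25 F [ 1.3 -0.3 -0.4] w 0.0141 g 0.6
[{"claw": 0.016, "x": -0.0001, "y": -0.0003, "z": 0.0005, "ax": 0.0, "ay": 0.0, "az": 0.1}, {"claw": 0.016, "x": -0.0001, "y": -0.0003, "z": 0.0005, "ax": 0.0, "ay": 0.0, "az": 0.1}, {"claw": 0.016, "x": -0.0001, "y": -0.0003, "z": 0.0005, "ax": 0.0, "ay": 0.0, "az": 0.1}]
```

Emit:
jog_arm(commands=[{"claw": 0.014, "x": 0, "y": -0.001, "z": 0, "ax": 0, "ay": 0, "az": 0}, {"claw": 0.0095, "x": 0, "y": 0, "z": 0, "ax": 0, "ay": 0, "az": 0}, {"claw": 0.0095, "x": 0, "y": 0, "z": 0, "ax": 0, "ay": 0, "az": 0}, {"claw": 0.0095, "x": 0, "y": 0, "z": 0, "ax": 0, "ay": 0, "az": 0}, {"claw": 0.0095, "x": 0, "y": 0, "z": 0, "ax": 0, "ay": 0, "az": 0}, {"claw": 0.034, "x": 0, "y": 0, "z": 0, "ax": 0, "ay": 0, "az": 0}, {"claw": 0.034, "x": 0, "y": 0, "z": 0, "ax": 0, "ay": 0, "az": 0}, {"claw": 0.034, "x": 0, "y": 0, "z": 0, "ax": 0, "ay": 0, "az": 0}])

```text
t: 29.6
ee_pos: [0.431, -0.0697, 0.0936]
ee_rot: [[0.237, 0.972, -0.002], [0.972, -0.237, -0.0], [-0.001, -0.002, -1.0]]
contact_force: [-0.1, 0.1, -0.1]
width: 0.0339
grip_force: 0.0
```

Run:
```python
from h import *
where()
plan([(-54,-62,130,0,4),(30,-86,130,80,12)],.034)
```

```text
t 29.6 case [-55.6 -62.4  93.6] yaw 0.4 q7 -0.25 F [-0.1  0.1 -0.1] w 0.0339 g 0.0
[{"claw": 0.034, "x": 0.0001, "y": 0.0004, "z": -0.0091, "ax": 0.0, "ay": 0.0, "az": 0.1}, {"claw": 0.034, "x": 0.0001, "y": 0.0004, "z": -0.0091, "ax": 0.0, "ay": 0.0, "az": 0.1}, {"claw": 0.034, "x": 0.0001, "y": 0.0004, "z": -0.0091, "ax": 0.0, "ay": 0.0, "az": 0.1}, {"claw": 0.034, "x": 0.0001, "y": 0.0004, "z": -0.0091, "ax": 0.0, "ay": 0.0, "az": 0.1}, {"claw": 0.034, "x": -0.002, "y": 0.007, "z": 0.0, "ax": 0.0, "ay": 0.0, "az": -6.7}, {"claw": 0.034, "x": -0.0028, "y": 0.0067, "z": 0.0, "ax": 0.0, "ay": 0.0, "az": -6.7}, {"claw": 0.034, "x": -0.0036, "y": 0.0064, "z": 0.0, "ax": 0.0, "ay": 0.0, "az": -6.7}, {"claw": 0.034, "x": -0.0043, "y": 0.0059, "z": 0.0, "ax": 0.0, "ay": 0.0, "az": -6.7}]
[{"claw": 0.034, "x": -0.0049, "y": 0.0054, "z": 0.0, "ax": 0.0, "ay": 0.0, "az": -6.7}, {"claw": 0.034, "x": -0.0055, "y": 0.0047, "z": 0.0, "ax": 0.0, "ay": 0.0, "az": -6.7}, {"claw": 0.034, "x": -0.006, "y": 0.0041, "z": 0.0, "ax": 0.0, "ay": 0.0, "az": -6.7}, {"claw": 0.034, "x": -0.0065, "y": 0.0033, "z": 0.0, "ax": 0.0, "ay": 0.0, "az": -6.7}, {"claw": 0.034, "x": -0.0068, "y": 0.0026, "z": 0.0, "ax": 0.0, "ay": 0.0, "az": -6.7}, {"claw": 0.034, "x": -0.0071, "y": 0.0018, "z": 0.0, "ax": 0.0, "ay": 0.0, "az": -6.7}, {"claw": 0.034, "x": -0.0072, "y": 0.0009, "z": 0.0, "ax": 0.0, "ay": 0.0, "az": -6.7}, {"claw": 0.034, "x": -0.0073, "y": 0.0001, "z": 0.0, "ax": 0.0, "ay": 0.0, "az": -6.7}]
```

Emit:
jog_arm(commands=[{"claw": 0.034, "x": 0, "y": 0.0004, "z": -0.009, "ax": 0, "ay": 0, "az": 0}, {"claw": 0.034, "x": 0, "y": 0.0004, "z": -0.009, "ax": 0, "ay": 0, "az": 0}, {"claw": 0.034, "x": 0, "y": 0.0004, "z": -0.009, "ax": 0, "ay": 0, "az": 0}, {"claw": 0.034, "x": 0, "y": 0.0004, "z": -0.009, "ax": 0, "ay": 0, "az": 0}, {"claw": 0.034, "x": -0.002, "y": 0.007, "z": 0, "ax": 0, "ay": 0, "az": -6.7}, {"claw": 0.034, "x": -0.0028, "y": 0.0067, "z": 0, "ax": 0, "ay": 0, "az": -6.7}, {"claw": 0.034, "x": -0.0036, "y": 0.0064, "z": 0, "ax": 0, "ay": 0, "az": -6.7}, {"claw": 0.034, "x": -0.0043, "y": 0.006, "z": 0, "ax": 0, "ay": 0, "az": -6.7}])

```text
t: 30.6
ee_pos: [0.4593, -0.0844, 0.1303]
ee_rot: [[-0.231, 0.973, 0.0], [0.973, 0.231, -0.0], [-0.0, 0.0, -1.0]]
contact_force: [0.4, 0.5, -0.2]
width: 0.0339
grip_force: 0.0
```

Emit:
jog_arm(commands=[{"claw": 0.034, "x": -0.005, "y": 0.0054, "z": 0, "ax": 0, "ay": 0, "az": -6.7}, {"claw": 0.034, "x": -0.0055, "y": 0.0047, "z": 0, "ax": 0, "ay": 0, "az": -6.7}, {"claw": 0.034, "x": -0.006, "y": 0.004, "z": 0, "ax": 0, "ay": 0, "az": -6.7}, {"claw": 0.034, "x": -0.0065, "y": 0.0033, "z": 0, "ax": 0, "ay": 0, "az": -6.7}, {"claw": 0.034, "x": -0.0068, "y": 0.0026, "z": 0, "ax": 0, "ay": 0, "az": -6.7}, {"claw": 0.034, "x": -0.007, "y": 0.0018, "z": 0, "ax": 0, "ay": 0, "az": -6.7}, {"claw": 0.034, "x": -0.0072, "y": 0.001, "z": 0, "ax": 0, "ay": 0, "az": -6.7}, {"claw": 0.034, "x": -0.0073, "y": 0, "z": 0, "ax": 0, "ay": 0, "az": -6.7}])

```text
t: 31.6
ee_pos: [0.5098, -0.1133, 0.1303]
ee_rot: [[-0.92, 0.392, 0.0], [0.392, 0.92, -0.001], [-0.0, -0.001, -1.0]]
contact_force: [0.4, 0.6, -0.1]
width: 0.0339
grip_force: 0.0
```

Run:
```python
from h import *
where()
plan([(30,-86,125,82,2),(30,-86,93,82,5)],.034)
```

```text
t 31.6 case [ 31.3 -85.5 130.3] yaw 81.0 q7 0.88 F [ 0.4  0.6 -0.1] w 0.0339 g 0.0
[{"claw": 0.034, "x": 0.0006, "y": -0.0003, "z": 0.0026, "ax": 0.0, "ay": 0.0, "az": -0.5}, {"claw": 0.034, "x": 0.0006, "y": -0.0003, "z": 0.0026, "ax": 0.0, "ay": 0.0, "az": -0.5}, {"claw": 0.034, "x": 0.0, "y": 0.0, "z": 0.0064, "ax": 0.0, "ay": 0.0, "az": 0.0}, {"claw": 0.034, "x": 0.0, "y": 0.0, "z": 0.0064, "ax": 0.0, "ay": 0.0, "az": 0.0}, {"claw": 0.034, "x": 0.0, "y": 0.0, "z": 0.0064, "ax": 0.0, "ay": 0.0, "az": 0.0}, {"claw": 0.034, "x": 0.0, "y": 0.0, "z": 0.0064, "ax": 0.0, "ay": 0.0, "az": 0.0}, {"claw": 0.034, "x": 0.0, "y": 0.0, "z": 0.0064, "ax": 0.0, "ay": 0.0, "az": 0.0}]
```

Emit:
jog_arm(commands=[{"claw": 0.034, "x": 0.0006, "y": -0.0003, "z": 0.0026, "ax": 0, "ay": 0, "az": -0.5}, {"claw": 0.034, "x": 0.0006, "y": -0.0003, "z": 0.0026, "ax": 0, "ay": 0, "az": -0.5}, {"claw": 0.034, "x": 0, "y": 0, "z": 0.008, "ax": 0, "ay": 0, "az": 0}, {"claw": 0.034, "x": 0, "y": 0, "z": 0.008, "ax": 0, "ay": 0, "az": 0}, {"claw": 0.034, "x": 0, "y": 0, "z": 0.008, "ax": 0, "ay": 0, "az": 0}, {"claw": 0.034, "x": 0, "y": 0, "z": 0.008, "ax": 0, "ay": 0, "az": 0}, {"claw": 0.014, "x": 0, "y": 0, "z": 0, "ax": 0, "ay": 0, "az": 0}, {"claw": 0.014, "x": 0, "y": 0, "z": 0, "ax": 0, "ay": 0, "az": 0}])

```text
t: 32.6
ee_pos: [0.5073, -0.1134, 0.0923]
ee_rot: [[-0.925, 0.38, -0.002], [0.38, 0.925, -0.001], [0.002, -0.001, -1.0]]
contact_force: [-0.7, -1.4, -0.6]
width: 0.0141
grip_force: 0.7
```

Run:
```python
from h import *
where()
plan([(54-24*np.sin(a),-86+24*np.cos(a),93,np.degrees(a),1) for a in np.linspace(1.5,0,14)[1:]]+[(54,-62,93,0,3)],.014)
```

```text
t 32.6 case [ 29.  -86.3  92.3] yaw 81.8 q7 0.84 F [-0.7 -1.4 -0.6] w 0.0141 g 0.7
[{"claw": 0.014, "x": -0.0007, "y": 0.0049, "z": -0.0007, "ax": -0.1, "ay": -0.1, "az": 2.5}, {"claw": 0.014, "x": -0.0002, "y": 0.0028, "z": 0.0, "ax": 0.0, "ay": 0.0, "az": 6.6}, {"claw": 0.014, "x": -0.0002, "y": 0.0028, "z": 0.0, "ax": 0.0, "ay": 0.0, "az": 6.6}, {"claw": 0.014, "x": -0.0002, "y": 0.0028, "z": 0.0, "ax": 0.0, "ay": 0.0, "az": 6.6}, {"claw": 0.014, "x": -0.0002, "y": 0.0028, "z": 0.0, "ax": 0.0, "ay": 0.0, "az": 6.6}, {"claw": 0.014, "x": -0.0002, "y": 0.0028, "z": 0.0, "ax": 0.0, "ay": 0.0, "az": 6.6}, {"claw": 0.014, "x": -0.0002, "y": 0.0028, "z": 0.0, "ax": 0.0, "ay": 0.0, "az": 6.6}, {"claw": 0.014, "x": -0.0002, "y": 0.0028, "z": 0.0, "ax": 0.0, "ay": 0.0, "az": 6.6}]
[{"claw": 0.014, "x": -0.0002, "y": 0.0028, "z": 0.0, "ax": 0.0, "ay": 0.0, "az": 6.6}, {"claw": 0.014, "x": -0.0002, "y": 0.0028, "z": 0.0, "ax": 0.0, "ay": 0.0, "az": 6.6}, {"claw": 0.014, "x": -0.0002, "y": 0.0028, "z": 0.0, "ax": 0.0, "ay": 0.0, "az": 6.6}, {"claw": 0.014, "x": -0.0002, "y": 0.0028, "z": 0.0, "ax": 0.0, "ay": 0.0, "az": 6.6}, {"claw": 0.014, "x": -0.0002, "y": 0.0028, "z": 0.0, "ax": 0.0, "ay": 0.0, "az": 6.6}, {"claw": 0.014, "x": 0.0, "y": 0.0, "z": 0.0, "ax": 0.0, "ay": 0.0, "az": 0.0}, {"claw": 0.014, "x": 0.0, "y": 0.0, "z": 0.0, "ax": 0.0, "ay": 0.0, "az": 0.0}, {"claw": 0.014, "x": 0.0, "y": 0.0, "z": 0.0, "ax": 0.0, "ay": 0.0, "az": 0.0}]
```

Emit:
jog_arm(commands=[{"claw": 0.014, "x": -0.0007, "y": 0.0045, "z": -0.0007, "ax": 0, "ay": 0, "az": 2.5}, {"claw": 0.014, "x": -0.0002, "y": 0.0028, "z": 0, "ax": 0, "ay": 0, "az": 6.6}, {"claw": 0.014, "x": -0.0002, "y": 0.0028, "z": 0, "ax": 0, "ay": 0, "az": 6.6}, {"claw": 0.014, "x": -0.0002, "y": 0.0028, "z": 0, "ax": 0, "ay": 0, "az": 6.6}, {"claw": 0.014, "x": -0.0002, "y": 0.0028, "z": 0, "ax": 0, "ay": 0, "az": 6.6}, {"claw": 0.014, "x": -0.0002, "y": 0.0028, "z": 0, "ax": 0, "ay": 0, "az": 6.6}, {"claw": 0.014, "x": -0.0002, "y": 0.0028, "z": 0, "ax": 0, "ay": 0, "az": 6.6}, {"claw": 0.014, "x": -0.0002, "y": 0.0028, "z": 0, "ax": 0, "ay": 0, "az": 6.6}])

```text
t: 33.6
ee_pos: [0.5257, -0.0962, 0.0938]
ee_rot: [[-0.321, 0.947, 0.001], [0.947, 0.321, -0.0], [-0.001, 0.001, -1.0]]
contact_force: [-0.6, -1.3, -0.0]
width: 0.0139
grip_force: 0.6
```

Emit:
jog_arm(commands=[{"claw": 0.014, "x": -0.0002, "y": 0.0028, "z": 0, "ax": 0, "ay": 0, "az": 6.6}, {"claw": 0.014, "x": -0.0002, "y": 0.0028, "z": 0, "ax": 0, "ay": 0, "az": 6.6}, {"claw": 0.014, "x": -0.0002, "y": 0.0028, "z": 0, "ax": 0, "ay": 0, "az": 6.6}, {"claw": 0.014, "x": -0.0002, "y": 0.0028, "z": 0, "ax": 0, "ay": 0, "az": 6.6}, {"claw": 0.014, "x": -0.0002, "y": 0.0028, "z": 0, "ax": 0, "ay": 0, "az": 6.6}, {"claw": 0.014, "x": 0, "y": 0, "z": 0, "ax": 0, "ay": 0, "az": 0}, {"claw": 0.014, "x": 0, "y": 0, "z": 0, "ax": 0, "ay": 0, "az": 0}, {"claw": 0.014, "x": 0, "y": 0, "z": 0, "ax": 0, "ay": 0, "az": 0}])

```text
t: 34.6
ee_pos: [0.5394, -0.0957, 0.0935]
ee_rot: [[0.241, 0.971, 0.001], [0.971, -0.241, 0.0], [0.001, 0.001, -1.0]]
contact_force: [-0.7, -0.6, -0.2]
width: 0.0137
grip_force: 0.0
```

Run:
```python
from h import *
where()
```

```text
t 34.6 case [ 55.8 -61.2  93.5] yaw 0.2 q7 -0.18 F [-0.7 -0.6 -0.2] w 0.0137 g 0.0
```

Emit:
jog_arm(commands=[{"claw": 0.014, "x": 0, "y": -0.0015, "z": 0, "ax": 0, "ay": 0, "az": 0}, {"claw": 0.0095, "x": 0, "y": 0, "z": 0, "ax": 0, "ay": 0, "az": 0}, {"claw": 0.0095, "x": 0, "y": 0, "z": 0, "ax": 0, "ay": 0, "az": 0}, {"claw": 0.0095, "x": 0, "y": 0, "z": 0, "ax": 0, "ay": 0, "az": 0}, {"claw": 0.0095, "x": 0, "y": 0, "z": 0, "ax": 0, "ay": 0, "az": 0}, {"claw": 0.034, "x": 0, "y": 0, "z": 0, "ax": 0, "ay": 0, "az": 0}, {"claw": 0.034, "x": 0, "y": 0, "z": 0, "ax": 0, "ay": 0, "az": 0}, {"claw": 0.034, "x": 0, "y": 0, "z": 0, "ax": 0, "ay": 0, "az": 0}])

```text
t: 35.6
ee_pos: [0.5374, -0.0957, 0.0932]
ee_rot: [[0.242, 0.97, -0.0], [0.97, -0.242, -0.0], [-0.0, -0.0, -1.0]]
contact_force: [0.3, -0.2, 0.1]
width: 0.0341
grip_force: 0.0
```

Run:
```python
from h import *
where()
plan([(54,-62,160,0,4),(0,-30,220,0,4)],.034)
```

```text
t 35.6 case [ 53.9 -61.7  93.2] yaw 0.1 q7 -0.18 F [ 0.3 -0.2  0.1] w 0.0341 g 0.0
[{"claw": 0.034, "x": -0.0001, "y": 0.0, "z": -0.0167, "ax": 0.0, "ay": 0.0, "az": 0.0}, {"claw": 0.034, "x": -0.0001, "y": 0.0, "z": -0.0167, "ax": 0.0, "ay": 0.0, "az": 0.0}, {"claw": 0.034, "x": -0.0001, "y": 0.0, "z": -0.0167, "ax": 0.0, "ay": 0.0, "az": 0.0}, {"claw": 0.034, "x": -0.0001, "y": 0.0, "z": -0.0167, "ax": 0.0, "ay": 0.0, "az": 0.0}, {"claw": 0.034, "x": 0.008, "y": -0.0135, "z": -0.015, "ax": 0.0, "ay": 0.0, "az": 0.0}, {"claw": 0.034, "x": 0.008, "y": -0.0135, "z": -0.015, "ax": 0.0, "ay": 0.0, "az": 0.0}, {"claw": 0.034, "x": 0.008, "y": -0.0135, "z": -0.015, "ax": 0.0, "ay": 0.0, "az": 0.0}, {"claw": 0.034, "x": 0.008, "y": -0.0135, "z": -0.015, "ax": 0.0, "ay": 0.0, "az": 0.0}]
```

Emit:
jog_arm(commands=[{"claw": 0.034, "x": 0, "y": 0, "z": -0.02, "ax": 0, "ay": 0, "az": 0}, {"claw": 0.034, "x": 0, "y": 0, "z": -0.025, "ax": 0, "ay": 0, "az": 0}, {"claw": 0.034, "x": 0, "y": 0, "z": -0.025, "ax": 0, "ay": 0, "az": 0}, {"claw": 0.034, "x": -0.014, "y": -0.011, "z": -0.01, "ax": 0, "ay": 0, "az": 0}, {"claw": 0.034, "x": -0.014, "y": -0.011, "z": 0, "ax": 0, "ay": 0, "az": 0}, {"claw": 0.034, "x": -0.014, "y": -0.011, "z": 0, "ax": 0, "ay": 0, "az": 0}, {"claw": 0.034, "x": -0.014, "y": -0.011, "z": 0, "ax": 0, "ay": 0, "az": 0}, {"claw": 0.034, "x": -0.014, "y": -0.011, "z": 0, "ax": 0, "ay": 0, "az": 0}])

```text
t: 36.6
ee_pos: [0.4656, -0.1511, 0.1728]
ee_rot: [[0.242, 0.97, -0.001], [0.97, -0.242, 0.0], [-0.0, -0.001, -1.0]]
contact_force: [0.8, 0.2, -0.3]
width: 0.0342
grip_force: 0.0
```

Run:
```python
from h import *
where();im=snapshot("wrist");c=camera_info("wrist");cv2.imwrite("pics/w5.png",im[...,::-1])
for ce,st in blobs(im,(22,120,120),(35,255,255),20):print(ce,st,wc(onz("wrist",*ce,.1,c)).round(1))
```

```text
t 36.6 case [  -2.3 -133.   172.8] yaw 0.1 q7 -0.04 F [ 0.8  0.2 -0.3] w 0.0342 g 0.0
[216.0, 135.7] [207, 127, 18, 19, 264] [-57.6 -68.4 100. ]
[429.0, 136.3] [421, 128, 18, 18, 254] [ 50.4 -68.7 100. ]
```

View pics/w5.png

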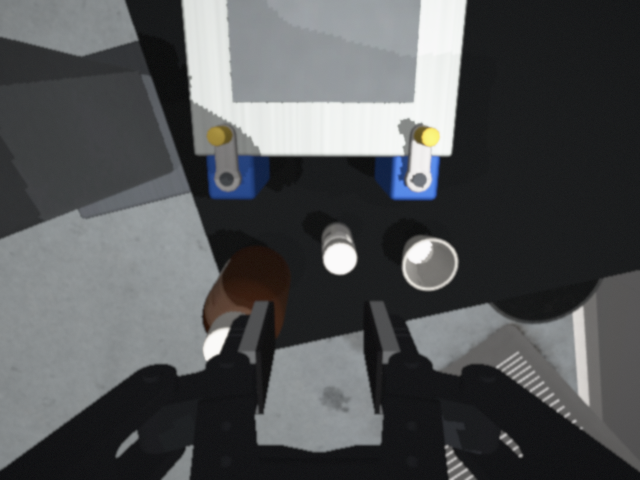

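The lid is down and both buttons lie over its edge: studs at (216,136) and (429,136), pivots at (227,179) and (418,179). Next I'll compute their angles.

Run:
```python
from h import *
c=camera_info("wrist");W=lambda u,v,z:wc(onz("wrist",u,v,z,c))
for s,p,t in(((216,136),(227,179),"near"),((429,136),(418,179),"far")):
    a=W(*s,.102);b=W(*p,.086);d=a-b;print(t,a.round(1),b.round(1),"q",np.arctan2(-d[0],d[1]).round(3))
a=W(194,156,.076);b=W(451,154,.076);print("edge",a,b,"q ref",np.arctan2(b[1]-a[1],b[0]-a[0]))
```

```text
near [-57.1 -68.5 102. ] [-56.6 -92.5  86. ] q 0.019
far [ 49.9 -68.5 102. ] [ 49.8 -92.5  86. ] q -0.005
edge [-76.89546566 -80.84644892  76.        ] [ 69.9673327  -79.75484793  76.        ] q ref 0.007432657530665291
```

```bash
python3 -c "
from rig import *
print(sign_off())"
```

```text
the job is handed in; nothing more can be done
None
```

The job is handed in: carousel home to within about 0.03 rad, lid pressed fully shut (top at 76 mm), both turnbuttons square to within about 0.02 rad, and no bystander was touched that I know of, with the clock at about 37 s.

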